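# Cross-tighten the cutter cover's wing nuts

### The job

Finish tightening the green cover of the vegetable cutter in cross order with the T-wrench: the red wing nut and the grey one opposite it have had their first pass, so first turn the blue one, then the grey one opposite blue, clockwise to about half-way to the stop. Then make the second pass over all four, red, grey opposite red, blue, grey opposite blue, nipping each one up firmly against its stop without forcing it. Stand the wrench upright in its holder again; turn the nuts with the wrench only and leave the other things on the table alone.

Things in the scene. Friction and masses are not known exactly. Their poses are not given: they have to be found in the camera images.
- wrench_grip (a point): Centre of the yellow T-bar of the upright T-wrench (0.2 kg, 94 mm tall, fork down, in the orange holder), 82 mm above the fork's foot. Bar: 70 mm along x, 20 along y, 24 high. Below it a shank of 12 mm diameter; z points up it.
- wrench_foot (a point): Foot of the wrench, on its axis; same axes as the grip. Up from it two straight jaws, each 34 mm long (x), 9 thick, 18 deep, under a cap of 44 mm diameter. The slot between them is 10 mm wide, open at both ends, along x (parallel to the T-bar); on a nut it has about 0.1 rad of play each way.
- cover_top (a point): Centre of the green cover, at its surface, 85 mm above the table; the fixed round cutter is 230 mm across. A white cap of 68 mm diameter stands 22 mm up in the middle; a low outlet (top 50 mm above the table) reaches 161 mm out along this point's x. The nuts stand on the cover.
- holder_floor (a point): Centre of the inner floor of the orange wrench holder: a fixed round cup, inner diameter 56 mm, outer 68 (foot flange 90), rim 28 mm above this point. The wrench stands in it on its jaws.
- nut_red_top (a point): Top centre of the red wing nut: a straight bar 40 mm long (along this point's x), 7 thick, rounded on top, 20.5 mm tall; its lowest 6 mm is a hub of 16 mm diameter on which the jaws come to rest. It turns about the vertical through this point. Nuts lie on a 75 mm radius, counter-clockwise from above: red, blue, grey opposite red, grey opposite blue.
- nut_red (a joint): Angle (rad) of the red nut: starts at 0.6 to 0.95, grows clockwise seen from above (the bar's yaw falls as much), stop (tight) at 1.6. Turns at 0.12 N m, stays where left. Nip it up at the stop with about 0.6 N m (0.45 to 0.8); past the stop it springs, by 5 to 20 N m per rad; over 0.95 N m forces it. Half-way: about 0.8.
- nut_grey_a_top (a point): Top centre of the grey (opposite red) wing nut: a straight bar 40 mm long (along this point's x), 7 thick, rounded on top, 20.5 mm tall; its lowest 6 mm is a hub of 16 mm diameter on which the jaws come to rest. It turns about the vertical through this point. Nuts lie on a 75 mm radius, counter-clockwise from above: red, blue, grey opposite red, grey opposite blue.
- nut_grey_a (a joint): Angle (rad) of the grey (opposite red) nut: starts at 0.6 to 0.95, grows clockwise seen from above (the bar's yaw falls as much), stop (tight) at 1.6. Turns at 0.12 N m, stays where left. Nip it up at the stop with about 0.6 N m (0.45 to 0.8); past the stop it springs, by 5 to 20 N m per rad; over 0.95 N m forces it. Half-way: about 0.8.
- nut_blue_top (a point): Top centre of the blue wing nut: a straight bar 40 mm long (along this point's x), 7 thick, rounded on top, 20.5 mm tall; its lowest 6 mm is a hub of 16 mm diameter on which the jaws come to rest. It turns about the vertical through this point. Nuts lie on a 75 mm radius, counter-clockwise from above: red, blue, grey opposite red, grey opposite blue.
- nut_blue (a joint): Angle (rad) of the blue nut: starts at 0 to 0.3, grows clockwise seen from above (the bar's yaw falls as much), stop (tight) at 1.6. Turns at 0.12 N m, stays where left. Nip it up at the stop with about 0.6 N m (0.45 to 0.8); past the stop it springs, by 5 to 20 N m per rad; over 0.95 N m forces it. Half-way: about 0.8.
- nut_grey_b_top (a point): Top centre of the grey (opposite blue) wing nut: a straight bar 40 mm long (along this point's x), 7 thick, rounded on top, 20.5 mm tall; its lowest 6 mm is a hub of 16 mm diameter on which the jaws come to rest. It turns about the vertical through this point. Nuts lie on a 75 mm radius, counter-clockwise from above: red, blue, grey opposite red, grey opposite blue.
- nut_grey_b (a joint): Angle (rad) of the grey (opposite blue) nut: starts at 0 to 0.3, grows clockwise seen from above (the bar's yaw falls as much), stop (tight) at 1.6. Turns at 0.12 N m, stays where left. Nip it up at the stop with about 0.6 N m (0.45 to 0.8); past the stop it springs, by 5 to 20 N m per rad; over 0.95 N m forces it. Half-way: about 0.8.
- spare_disc: Loose steel cutting disc of 120 mm diameter with a hub, lying on the table; origin at the centre of its underside. Leave alone.
- bowl: Loose steel bowl, 130 mm across, 55 mm high, origin under its centre; leave alone.
- carrot0: Loose carrot, about 150 mm long, on the white cutting board, the one nearer the cutter; leave alone.
- spray: Loose white bottle with a blue cap, 120 mm high, 56 mm diameter; leave alone.
There are look-alikes about, which are no part of the job. What is shaped like the part that bears wrench_grip but pink or purple is not meant.

How it is judged:
By the outcome, as a careful person would: the job done as asked, in the order asked, and still so for the second after the job is handed in, with the robot touching nothing.
It also fails if it takes over 72 s, if anything falls off the work surface, if the arm or the gripper's body presses on something with over 40 N, if the wrist force passes 120 N, or if a joint passes its speed limit or range.

### The arm

A 7-joint arm with a two-finger parallel gripper is mounted at the origin on the work surface. World frame = base frame: x ahead of the robot, y to its left, z up, the work surface at z = 0. Lengths are in m, angles in rad, forces in N, time in s.
With the tool pointing down it reaches from about 0.425 to 0.875 m from the base axis. Payload 4.7 kg.
Tool frame: the origin (TCP) lies midway between the tips of the shut fingers; the grasp point (between the pads) lies 19 mm behind it (ctrl.grip_depth is the distance from the TCP to the grasp point, in m); z points along the fingers, y is the direction in which the jaws open and shut (so a half turn about z gives the same grasp; the last joint's range is limited). The gripper opens to 87 mm and grips with 3 to 60 N. Pads are 19 mm wide; open, the fingers measure 117 mm over their backs; the gripper's body (75 mm by 190 mm) begins 51 mm behind the grasp point.
Start: joints at [-1.137, 0.321, -0.07, 1.45, 0.023, 1.371, -0.057], TCP at [0.265, 0.594, 0.223] pointing down, gripper open.
Joint ranges: [-2.86, 2.86], [-0.3, 2.09], [-1.38, 1.24], [0.06, 2.45], [-1.56, 4.7], [0.09, 2.05], [-2.69, 2.69]. Speed limits (rad/s): [2.57, 2.57, 3.14, 3.14, 3.14, 3.14, 3.14].

### API

Orientations are given as a rotation vector (axis times angle).
In Python, from bench import ctrl gives the robot as it stands. The module is installed in compiled form; this text tells all that it offers.
- The arm moves only by the shell command python3 -m inch 'ROWS' [FORCE]. ROWS is JSON, a list of rows, each a list of 5 numbers: the opening, from -1 (shut) to 1 (fully open), so that 0 is half open, then the shift along the tool's x, y, z in mm, then the turn about the tool's z in rad. In form: [[fingers, tx, ty, tz, twist], ...]. A call has 1 to 5 rows; each row shifts and turns the pose as measured when the row begins, along the tool's axes as they then stand; what a row does not reach is not made up. A row lasts 1/8 s, in which the tool goes at most 62.5 mm and 10.7 degrees, less where a joint would pass 70% of its speed; a pose out of reach is approached as far as the arm can. A call is refused whole if a number of a shift passes 62.5 or a number of a turn 0.188, either way. A call with a gripper value outside its range is refused whole. The fingers move at their own pace and stop on an object; FORCE is the grip in N (left out, the last holds). Time passes only in rows, so rows that do not move let the fingers close. It gives the time, the measured TCP pose, the force and the opening at its end, in the units of the state.
- ctrl.get_state(): the state, without advancing time (a new reading comes with each control period).
- ctrl.get_image(name): name is "side" or "top" or "wrist"; returns a dict with "color" (480x640x3 uint8, red, green, blue), "range_z" (480x640 float32, m along the optical axis (not along the pixel's ray), 0 where there is no reading), "K" (3x3 intrinsics, pixels), "R" (3x3) and "t" (3): a world point X has camera coordinates R X + t. Camera axes: x right, y down, z forward; pixel columns grow to the right and rows downward; lengths in m; the calibration is good to about 2 mm. The wrist camera is an equidistant fisheye: a pixel r from the principal point sees the ray r / f radians off the axis. A picture is of the moment at which its call begins.
- ctrl.close_job(): hands the job in, once; it reports no verdict.
The state is a dict: "time": time; "joint_positions": joint angles; "qd": joint speeds; "joint_torque": joint torques, N m; "position": TCP position; "tool_rot": TCP orientation; "ft_force": force on the tool from outside, world axes, zero at the start; "torque": the same for the moment, N m; "grip_width": opening from 0.0 (shut) to 1.0 (fully open).
Only numpy, scipy, OpenCV 4.12 (cv2) and the standard library are available. Lean on these libraries where they do the work, as an engineer would, in place of code of your own. Each camera call takes 0.05 s, during which the arm holds its last target. There are 200 camera calls.

## Working session

There is one attempt and no reset: what is moved stays moved. The work goes in short steps, Python scripts to look and compute and a shell command to move; the robot and the scene stay as the last step left them, time stands still between calls to the robot, and variables do not carry over. Pictures are saved under pics/ and viewed, about 8 in all and at most 12, crops included, and the job is handed in when it is done.

```bash
mkdir -p pics; python3 - <<'E'
from bench import ctrl
import cv2,numpy as np,pickle
s=ctrl.get_state();print({k:np.round(v,3).tolist() for k,v in s.items()},ctrl.grip_depth)
d={}
for n in("top","side"):
    i=ctrl.get_image(n);d[n]=i;print(n,i['K'].round(1).tolist(),i['R'].round(3).tolist(),i['t'].round(3).tolist())
    cv2.imwrite(f'pics/{n}0.png',i['color'][:,:,::-1])
pickle.dump(d,open('d0.pkl','wb'))
E
```

```text
{'time': 0.0, 'joint_positions': [-1.137, 0.322, -0.07, 1.452, 0.023, 1.371, -0.057], 'qd': [0.001, 0.001, 0.0, -0.002, -0.0, -0.0, 0.002], 'joint_torque': [-0.0, -49.129, -0.404, -31.253, -0.064, 0.044, 0.0], 'position': [0.265, 0.593, 0.221], 'tool_rot': [-0.654, -3.072, 0.003], 'ft_force': [0.282, 0.25, -0.702], 'torque': [0.033, -0.015, -0.029], 'grip_width': 0.997} 0.0187
top [[494.3, 0.0, 330.4], [0.0, 494.3, 246.5], [0.0, 0.0, 1.0]] [[0.029, -0.999, 0.015], [-0.991, -0.03, -0.13], [0.13, -0.011, -0.991]] [-0.031, 0.478, 1.136]
side [[545.9, 0.0, 321.0], [0.0, 545.9, 237.6], [0.0, 0.0, 1.0]] [[0.994, -0.107, 0.013], [-0.052, -0.587, -0.808], [0.094, 0.802, -0.59]] [-0.457, 0.106, 1.259]
```

View pics/top0.png

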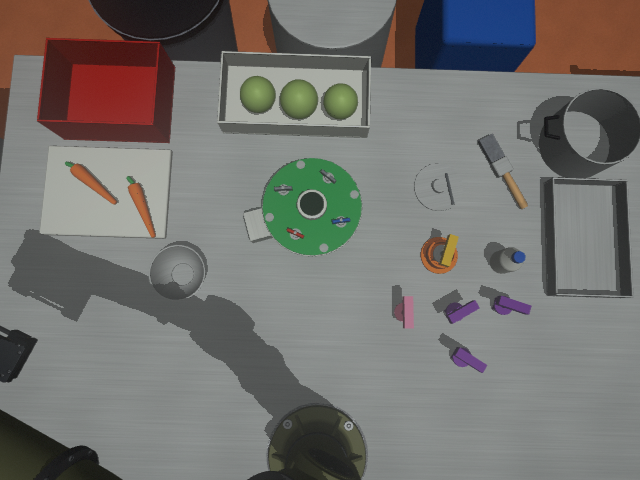

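View pics/side0.png

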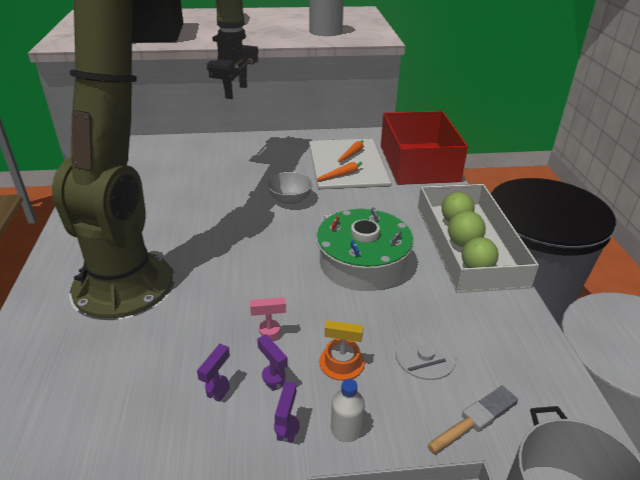

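The wanted wrench is yellow at top px (449,250), in the orange holder at (438,254). The look-alikes are pink at (405,311) and purple at (462,311), (512,305) and (468,358). The nuts in the top view are red (295,233), blue (341,221), grey_a (328,177) and grey_b (283,189).

```bash
cat > h.py <<'E'
import numpy as np,cv2
from scipy.spatial.transform import Rotation as Ro
def pts(im):
    K=im['K'];v,u=np.mgrid[:480,:640];z=im['range_z']
    c=np.stack([(u-K[0,2])/K[0,0]*z,(v-K[1,2])/K[1,1]*z,z],-1)
    return (c-im['t'])@im['R']
def ray(im,uv,h):
    K=im['K'];uv=np.atleast_2d(uv).astype(float)
    d=np.c_[(uv[:,0]-K[0,2])/K[0,0],(uv[:,1]-K[1,2])/K[1,1],np.ones(len(uv))]@im['R']
    o=-im['R'].T@im['t'];return o+d*((h-o[2])/d[:,2])[:,None]
def yaw(P):  # min-area rect of xy points: centre, sizes, long-axis yaw
    r=cv2.minAreaRect((P[:,:2]*1000).astype(np.float32));b=cv2.boxPoints(r)
    e=[b[1]-b[0],b[2]-b[1]];e.sort(key=np.linalg.norm)
    return np.array(r[0])/1000,[round(float(np.linalg.norm(x)),1) for x in e],np.arctan2(e[1][1],e[1][0])%np.pi
def hsv(im): return cv2.cvtColor(im['color'],cv2.COLOR_RGB2HSV)
E
python3 - <<'E'
import pickle;from h import *
d=pickle.load(open('d0.pkl','rb'))
for n in d:
    im=d[n];H=hsv(im);P=pts(im)
    def m(lo,hi,s,v,c=None,r=None):
        M=(H[...,0]>=lo)&(H[...,0]<=hi)&(H[...,1]>s)&(H[...,2]>v)
        if c: M&=np.hypot(*(np.indices(M.shape)[::-1]-np.array(c)[:,None,None]))<r
        return M
    c={'top':((449,250),30),'side':((344,330),25)}[n]
    M=m(20,32,120,60,*c);Q=P[M];print(n,'yellow',M.sum(),np.percentile(Q[:,2],[5,50,95]).round(3))
    T=Q[Q[:,2]>np.percentile(Q[:,2],95)-.006];print(' topface',yaw(T),T.mean(0).round(3))
    c={'top':((438,254),26),'side':((342,352),28)}[n]
    M=m(5,17,150,60,*c);Q=P[M];print(' orange',M.sum(),np.percentile(Q[:,2],[5,50,95]).round(3));T=Q[Q[:,2]>np.percentile(Q[:,2],97)-.005];print('  rim',yaw(T),cv2.minEnclosingCircle((T[:,:2]*1000).astype(np.float32)))
    c={'top':((312,206),55),'side':((365,237),52)}[n]
    M=m(50,80,120,40,*c);Q=P[M];Q=Q[abs(Q[:,2]-.085)<.01];print(' cover',np.median(Q[:,2]),cv2.minEnclosingCircle((Q[:,:2]*1000).astype(np.float32)))
    if n=='top':
      C=np.array(cv2.minEnclosingCircle((Q[:,:2]*1000).astype(np.float32))[0])/1000
      for k,uv in dict(red=(295,233),blue=(341,221),ga=(328,177),gb=(283,189)).items():
        w=np.hypot(*(np.indices(H.shape[:2])[::-1]-np.array(uv)[:,None,None]))<14
        w&=(P[...,2]>.094)
        Q=P[w];r=yaw(Q);print(k,w.sum(),Q[:,2].max().round(3),r[0].round(4),r[1],round(r[2],3),'rad',np.linalg.norm(r[0]-C).round(4))
im=d['top']
a=cv2.resize(im['color'][140:270,250:480][:,:,::-1],None,fx=3.4,fy=3.4,interpolation=cv2.INTER_CUBIC);cv2.imwrite('pics/crop0.png',a)
E
```

```text
top yellow 288 [0.1   0.103 0.106]
 topface (array([ 0.39540994, -0.16361913]), [57.0, 341.6], np.float32(2.1432457)) [ 0.469 -0.279  0.111]
 orange 338 [0.004 0.009 0.039]
  rim (array([ 0.4097074 , -0.15443376]), [64.3, 341.8], np.float32(2.015636)) ((403.7716064453125, -157.26339721679688), 170.9514617919922)
 cover 0.08603489101551273 ((564.8506469726562, 28.99444580078125), 112.08881378173828)
red 78 1.189 [0.4226 0.0264] [28.7, 199.3] 0.456 rad 0.1423
blue 71 1.189 [ 0.4352 -0.0132] [37.2, 214.2] 2.891 rad 0.1363
ga 77 1.189 [ 0.4865 -0.0129] [31.2, 318.4] 0.046 rad 0.0888
gb 79 1.189 [0.4703 0.0379] [38.8, 296.9] 0.418 rad 0.0949
side yellow 617 [0.08  0.099 0.103]
 topface (array([ 0.41462329, -0.63279053]), [69.0, 741.8], np.float32(1.4136989)) [ 0.469 -0.29   0.107]
 orange 1021 [0.003 0.014 0.036]
  rim (array([ 0.42410318, -0.625349  ]), [64.2, 758.3], np.float32(1.4357346)) ((403.8985595703125, -622.6033325195312), 379.3063049316406)
 cover 0.08400276351902687 ((566.7989501953125, 26.429542541503906), 114.7356948852539)
```

View pics/crop0.png

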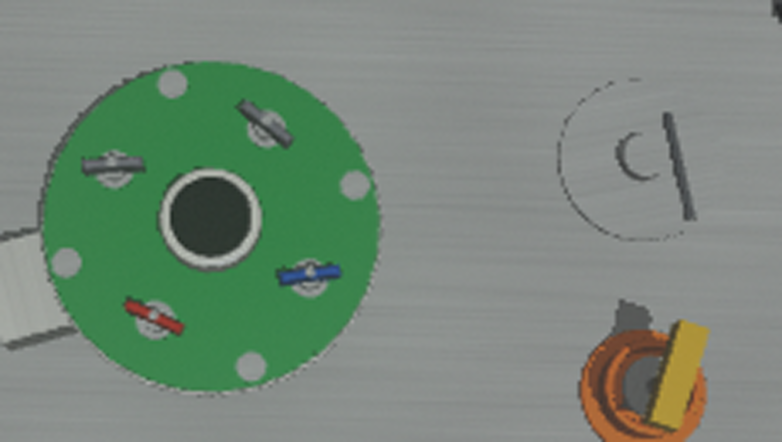

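The crop shows the yellow T-bar upright in the orange cup and all four nuts clearly. Next I filter out the empty depth pixels and re-measure.

```bash
python3 - <<'E'
import pickle;from h import *
d=pickle.load(open('d0.pkl','rb'))
for n in d:
    im=d[n];H=hsv(im);P=pts(im);ok=(im['range_z']>.3)&(P[...,2]<.2)
    I=np.indices(ok.shape)[::-1]
    near=lambda c,r:np.hypot(*(I-np.array(c)[:,None,None]))<r
    M=(H[...,0]>=18)&(H[...,0]<=32)&(H[...,1]>120)&near(*{'top':((449,250),30),'side':((344,330),25)}[n])
    Q=P[M&ok];T=Q[(Q[:,2]>.096)&(Q[:,2]<.115)];print(n,'yel',len(T),yaw(T),T.mean(0).round(4))
    if n=='top':
        c=cv2.findContours(M.astype(np.uint8),0,1)[0];c=max(c,key=cv2.contourArea)[:,0]
        print('  ray@.103',yaw(ray(im,c,.103)))
    M=(H[...,0]>=5)&(H[...,0]<=17)&(H[...,1]>130)&near(*{'top':((438,254),26),'side':((342,352),30)}[n])
    c=max(cv2.findContours(M.astype(np.uint8),0,1)[0],key=cv2.contourArea)[:,0];print('  flange',cv2.minEnclosingCircle((ray(im,c,.004)[:,:2]*1000).astype(np.float32)))
    Q=P[M&ok];T=Q[(Q[:,2]>.025)&(Q[:,2]<.045)];print('  rim',len(T),np.median(T[:,2]),cv2.minEnclosingCircle((T[:,:2]*1000).astype(np.float32)))
    C=np.array([.566,.028])
    cap=ok&(P[...,2]>.099)&(np.hypot(P[...,0]-C[0],P[...,1]-C[1])<.045);T=P[cap];print('  cap',T[:,2].max().round(3),cv2.minEnclosingCircle((T[:,:2]*1000).astype(np.float32)))
    r=np.hypot(P[...,0]-C[0],P[...,1]-C[1])
    M=((P[...,2]>.097)&(P[...,2]<.115)&ok&(r>.05)&(r<.1)).astype(np.uint8)
    nn,L,st,_=cv2.connectedComponentsWithStats(M)
    for i in range(1,nn):
        if st[i,4]>15:
            T=P[L==i];a=yaw(T);print('  nut',im['color'][L==i].mean(0).astype(int),st[i,4],a[0].round(4),a[1],round(float(a[2]),3),'z',T[:,2].max().round(3),'r',np.hypot(*(a[0]-C)).round(4))
E
```

```text
top yel 289 (array([ 0.47058621, -0.28143906]), [21.1, 70.6], np.float32(2.83895)) [ 0.47   -0.2809  0.1029]
  ray@.103 (array([ 0.46897015, -0.2806373 ]), [20.7, 72.9], np.float32(2.8525553))
  flange ((470.4974060058594, -279.8821716308594), 44.386661529541016)
  rim 156 0.036558017795099956 ((470.1656494140625, -280.1788024902344), 34.139244079589844)
  cap 0.115 ((564.8005981445312, 29.069217681884766), 34.531044006347656)
  nut [88 96 94] 68 [ 0.6304 -0.0065] [7.6, 40.2] 0.879 z 0.112 r 0.0731
  nut [90 96 96] 69 [0.5988 0.0952] [7.5, 38.7] 1.668 z 0.111 r 0.0748
  nut [ 58  82 118] 62 [ 0.5297 -0.0372] [7.6, 38.7] 1.722 z 0.111 r 0.0747
  nut [121  69  61] 64 [0.498  0.0629] [7.4, 38.3] 1.169 z 0.112 r 0.0765
side yel 361 (array([ 0.47032135, -0.28283136]), [24.6, 69.3], np.float32(2.846776)) [ 0.4704 -0.2838  0.1005]
  flange ((469.8205261230469, -272.9991455078125), 53.75642776489258)
  rim 356 0.03308541693680511 ((469.153564453125, -281.95263671875), 35.22893524169922)
  cap 0.111 ((566.3175659179688, 25.96141815185547), 35.316612243652344)
  nut [ 93 101  99] 42 [0.6004 0.0921] [8.2, 40.8] 1.646 z 0.107 r 0.0728
  nut [108  56  48] 41 [0.4997 0.0599] [6.6, 42.6] 1.128 z 0.108 r 0.0736
  nut [78 85 84] 50 [ 0.6311 -0.0096] [8.2, 43.3] 0.926 z 0.108 r 0.0752
  nut [ 51  83 117] 53 [ 0.5302 -0.0396] [8.4, 41.3] 1.77 z 0.108 r 0.0764
```

Both views agree to about 3 mm: wrench at (0.4705,-0.281), cover at (0.565,0.0275), nuts at 75 mm radius. I set out now, with a little relay script for working out deltas.

```bash
cat > need.py <<'E'
# need.py x y z yaw(mod pi; '-' keeps): shift in tool axes (mm) and twist still to go
import sys;from h import *;from bench import ctrl
s=ctrl.get_state();R=Ro.from_rotvec(s['tool_rot']).as_matrix();p=np.array(s['position'])
y=np.arctan2(R[1,0],R[0,0])
print('t',round(s['time'],2),'p',p.round(4),'yaw',round(y,3),'tilt',R[:,2].round(3)[:2],'q7',round(s['joint_positions'][6],2),'F',np.round(s['ft_force'],1),'M',np.round(s['torque'],3),'g',round(s['grip_width'],3))
if len(sys.argv)>3:
    g=np.array([float(a) for a in sys.argv[1:4]])
    print('need',(R.T@(g-p)*1000).round(1),'twist',None if sys.argv[4]=='-' else round(-((float(sys.argv[4])-y+np.pi/2)%np.pi-np.pi/2),3))
E
r='[1,-50,-25,0,0]'
python3 -m inch '[[1,-50,-25,0,0],[1,-50,-25,0,0],[1,-50,-25,0,0],[1,-50,-25,0,0],[1,-50,-25,0,0]]' 60
python3 -m inch '[[1,-50,-25,0,0],[1,-50,-25,0,0],[1,-19,-55,0,-0.012],[1,-19,-55,0,-0.012],[1,-19,-55,0,-0.012]]'
python3 need.py .4705 -.281 .16 2.845
```

```text
time: 0.72
position: [0.4416, 0.3756, 0.2179]
tool_rot: [-0.635, -3.072, 0.007]
ft_force: [1.1, -0.7, 0.6]
grip_width: 1.0
time: 1.35
position: [0.5055, 0.1061, 0.2157]
tool_rot: [-0.58, -3.081, 0.011]
ft_force: [1.4, 0.1, 0.4]
grip_width: 0.999
t 1.35 p [0.5055 0.1061 0.2157] yaw 2.77 tilt [-0.008 -0.006] q7 0.95 F [1.4 0.1 0.4] M [ 0.042 -0.097  0.021] g 0.999
need [-108.4 -372.9   58.3] twist -0.075
```

```bash
python3 -m inch '[[1,-16,-55,0,-0.012],[1,-16,-55,0,-0.012],[1,-16,-55,0,-0.012],[1,-16,-55,0,-0.012],[1,-16,-55,0,-0.012]]'
python3 -m inch '[[1,-16,-55,0,-0.012],[1,-10,-30,10,0],[1,0,0,10,0],[1,0,0,0,0]]'
python3 need.py .4705 -.281 .16 2.845
```

```text
time: 1.98
position: [0.484, -0.189, 0.2165]
tool_rot: [-0.483, -3.097, 0.009]
ft_force: [0.7, 0.3, 0.7]
grip_width: 1.0
time: 2.48
position: [0.48, -0.285, 0.1955]
tool_rot: [-0.476, -3.097, 0.011]
ft_force: [-0.4, -0.0, 0.3]
grip_width: 1.004
t 2.48 p [ 0.48   -0.285   0.1955] yaw 2.836 tilt [-0.009 -0.006] q7 1.83 F [-0.4 -0.   0.3] M [ 0.092 -0.026 -0.01 ] g 1.004
need [10.   1.2 35.5] twist -0.009
```

```bash
python3 -m inch '[[1,10,1,20,-0.01],[1,0,0,0,0]]'
python3 need.py .4705 -.281 .07 2.845
python3 - <<'E'
from bench import ctrl;import cv2,pickle
i=ctrl.get_image('wrist');pickle.dump(i,open('w1.pkl','wb'));cv2.imwrite('pics/w1.png',i['color'][:,:,::-1]);print(i['K'],i['R'],i['t'])
E
```

```text
time: 2.72
position: [0.4715, -0.2778, 0.1753]
tool_rot: [-0.454, -3.1, 0.008]
ft_force: [0.3, -0.0, 0.7]
grip_width: 0.996
t 2.73 p [ 0.4715 -0.2778  0.1753] yaw 2.851 tilt [-0.009 -0.004] q7 1.84 F [ 0.3 -0.   0.7] M [0.013 0.004 0.023] g 0.996
need [ -0.7  -2.7 105.3] twist 0.006
[[371.64829954   0.         329.60905385]
 [  0.         371.64829954 241.13905784]
 [  0.           0.           1.        ]] [[ 0.2862276   0.95814178 -0.00617139]
 [ 0.92272592 -0.27390088  0.27121058]
 [ 0.25816783 -0.08332246 -0.96250025]] [ 0.13098246 -0.53032003  0.2006396 ]
```

View pics/w1.png

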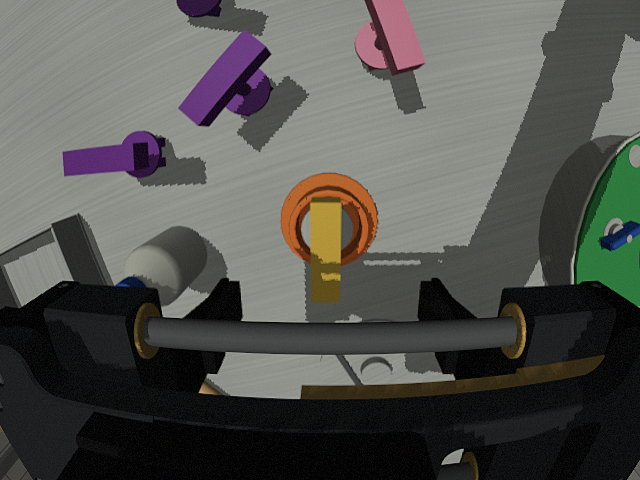

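The wrist view shows the yellow bar at cols 311-340, aligned with the fingers and nearly centred between them (mid col about 331). Purple, pink and the bottle are clear. I descend and grip.

```bash
python3 -m inch '[[1,0,-2.5,40,0.005],[1,0,0,40,0],[1,0,0,12,0],[1,0,0,5,0]]'
python3 need.py .4705 -.281 .07 2.845
```

```text
time: 3.28
position: [0.4791, -0.28, 0.0835]
tool_rot: [0.452, 3.103, -0.011]
ft_force: [-0.1, 0.3, -0.2]
grip_width: 0.999
t 3.27 p [ 0.4791 -0.28    0.0835] yaw 2.852 tilt [ 0.005 -0.008] q7 1.91 F [-0.1  0.3 -0.2] M [ 0.021  0.024 -0.037] g 0.999
need [ 8.1 -3.3 13.4] twist 0.007
```

```bash
python3 -m inch '[[1,8,-3,8,0.005],[1,0,0,5,0],[1,0,0,0,0]]'
python3 need.py .4705 -.281 .07 2.845
```

```text
time: 3.65
position: [0.472, -0.2814, 0.0723]
tool_rot: [0.459, 3.097, -0.012]
ft_force: [-0.0, -0.2, 0.1]
grip_width: 1.001
t 3.65 p [ 0.472  -0.2814  0.0723] yaw 2.848 tilt [ 0.009 -0.009] q7 1.91 F [-0.  -0.2  0.1] M [ 0.008  0.049 -0.005] g 1.001
need [ 1.5 -0.   2.3] twist 0.003
```

```bash
python3 -m inch '[[1,1,0,2,0],[-1,0,0,0,0],[-1,0,0,0,0],[-1,0,0,0,0],[-1,0,0,0,0]]' 60
python3 need.py .4705 -.281 .07 2.845
python3 -m inch '[[-1,0,0,-20,0],[-1,0,0,-30,0],[-1,0,0,-40,0],[-1,0,0,-40,0],[-1,0,0,-25,0]]'
python3 need.py .53 -.0385 .2 1.745
```

```text
time: 4.28
position: [0.4718, -0.2815, 0.0712]
tool_rot: [0.458, 3.095, -0.012]
ft_force: [1.2, -0.7, -0.2]
grip_width: 0.632
t 4.28 p [ 0.4718 -0.2815  0.0712] yaw 2.848 tilt [ 0.011 -0.009] q7 1.91 F [ 1.2 -0.7 -0.2] M [0.009 0.    0.006] g 0.632
need [1.4 0.1 1.2] twist 0.003
time: 4.9
position: [0.4683, -0.2792, 0.2282]
tool_rot: [0.46, 3.101, -0.011]
ft_force: [-0.0, 0.4, 0.2]
grip_width: 0.063
t 4.9 p [ 0.4683 -0.2792  0.2282] yaw 2.847 tilt [ 0.006 -0.008] q7 1.82 F [-0.   0.4  0.2] M [ 0.017 -0.016 -0.022] g 0.063
need [ 11.1 248.4  26.7] twist 1.102
```

I lifted before the slow fingers had closed on the bar. I open again and check that the wrench wasn't disturbed.

```bash
python3 -m inch '[[1,0,0,10,0],[1,0,0,20,0],[1,0,0,0,0],[1,0,0,0,0],[1,0,0,0,0]]'
python3 need.py .4705 -.281 .07 2.845
python3 - <<'E'
from bench import ctrl;import cv2;from h import *
for n in('top','wrist'):
  im=ctrl.get_image(n)
  if n=='wrist':cv2.imwrite('pics/w2.png',im['color'][:,:,::-1]);continue
  H=hsv(im);P=pts(im);M=(H[...,0]>=18)&(H[...,0]<=32)&(H[...,1]>120)&(P[...,2]>.095)&(P[...,2]<.115);M[:,:410]=0;M[:,480:]=0
  if M.sum()>20:print(M.sum(),yaw(P[M]))
E
```

```text
time: 5.52
position: [0.4689, -0.2796, 0.1978]
tool_rot: [0.46, 3.099, -0.011]
ft_force: [0.2, 0.1, -0.1]
grip_width: 0.546
t 5.53 p [ 0.4689 -0.2796  0.1978] yaw 2.847 tilt [ 0.007 -0.008] q7 1.83 F [ 0.2  0.1 -0.1] M [-0.004  0.006  0.01 ] g 0.546
need [ -0.8  -0.2 127.9] twist 0.002
126 (array([ 0.45148978, -0.2754473 ]), [20.9, 31.6], np.float32(2.8230739))
```

View pics/w2.png

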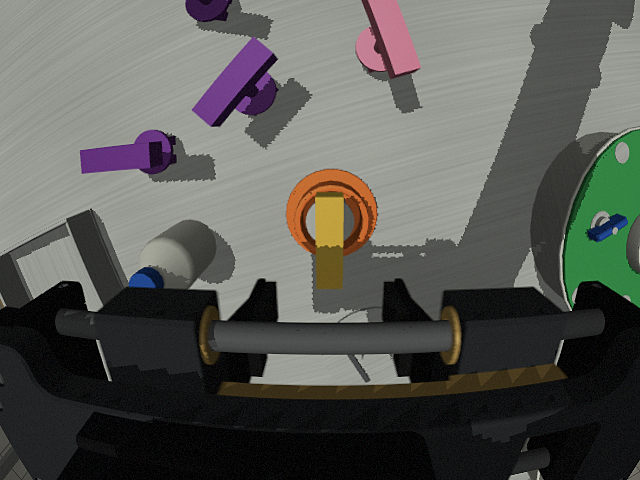

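The wrench still stands undisturbed: bar at cols 315-343, rows 193-290, centred between the fingers (mid col about 331). I descend again and this time wait for the fingers.

```bash
python3 -m inch '[[1,0,0,40,0],[1,2,0,30,0],[1,2,0,25,0],[1,0,0,15,0],[1,0,0,0,0]]'
python3 need.py .4705 -.281 .069 2.845
```

```text
time: 6.25
position: [0.4687, -0.2803, 0.0875]
tool_rot: [0.458, 3.093, -0.012]
ft_force: [-0.1, -0.1, -0.3]
grip_width: 0.999
t 6.25 p [ 0.4687 -0.2803  0.0875] yaw 2.848 tilt [ 0.013 -0.01 ] q7 1.9 F [-0.1 -0.1 -0.3] M [0.077 0.012 0.046] g 0.999
need [-1.6 -0.1 18.6] twist 0.003
```

```bash
python3 -m inch '[[1,-1,0,10,0],[1,-1,0,9,0],[-1,0,0,0,0],[-1,0,0,0,0],[-1,0,0,0,0]]' 60
python3 -m inch '[[-1,0,0,0,0],[-1,0,0,0,0],[-1,0,0,0,0],[-1,0,0,0,0],[-1,0,0,0,0]]' 60
python3 need.py .4705 -.281 .069 2.845
```

```text
time: 6.88
position: [0.4733, -0.2821, 0.07]
tool_rot: [0.457, 3.089, -0.014]
ft_force: [-0.0, -1.2, -0.1]
grip_width: 0.747
time: 7.5
position: [0.4736, -0.2822, 0.0705]
tool_rot: [0.457, 3.088, -0.014]
ft_force: [0.9, 0.5, -0.2]
grip_width: 0.221
t 7.5 p [ 0.4736 -0.2822  0.0705] yaw 2.848 tilt [ 0.019 -0.012] q7 1.92 F [ 0.9  0.5 -0.2] M [0.022 0.044 0.01 ] g 0.221
need [3.3 0.2 1.4] twist 0.003
```

```bash
python3 -m inch '[[-1,0,0,-15,0],[-1,0,0,-25,0],[-1,0,0,-35,0],[-1,0,0,-35,0],[-1,0,0,-35,0]]'
python3 need.py .53 -.0385 .2 1.745
python3 -m inch '[[-1,0,20,0,0.18],[-1,20,35,0,0.18],[-1,20,40,0,0.18],[-1,35,40,0,0.18],[-1,35,30,0,0.18]]'
python3 need.py .53 -.0385 .2 1.745
```

```text
time: 8.12
position: [0.468, -0.2796, 0.2192]
tool_rot: [0.46, 3.094, -0.013]
ft_force: [0.4, -0.3, -1.4]
grip_width: 0.225
t 8.12 p [ 0.468  -0.2796  0.2192] yaw 2.847 tilt [ 0.012 -0.01 ] q7 1.82 F [ 0.4 -0.3 -1.4] M [-0.034 -0.024 -0.011] g 0.225
need [ 11.  248.8  17.6] twist 1.102
time: 8.75
position: [0.4942, -0.0901, 0.2255]
tool_rot: [1.748, 2.578, 0.002]
ft_force: [1.2, -0.6, -1.5]
grip_width: 0.224
t 8.75 p [ 0.4942 -0.0901  0.2255] yaw 1.95 tilt [ 0.023 -0.014] q7 0.49 F [ 1.2 -0.6 -1.5] M [-0.02  -0.027 -0.015] g 0.224
need [35.2 51.9 25.6] twist 0.205
```

```bash
python3 -m inch '[[-1,16,26,0,0.1],[-1,14,22,0,0.1],[-1,0,0,0,0],[-1,0,0,0,0]]'
python3 need.py .5306 -.0418 .185 1.745
cat > see.py <<'E'
# measure bar (yellow top face) and nuts from both fixed cameras
from bench import ctrl;from h import *;import sys
s=ctrl.get_state();z=s['position'][2]
for n in('top','side'):
    im=ctrl.get_image(n);H=hsv(im);P=pts(im);ok=im['range_z']>.3
    M=ok&(H[...,0]>=18)&(H[...,0]<=32)&(H[...,1]>120)&(abs(P[...,2]-z-.02)<.04)&(np.hypot(P[...,0]-s['position'][0],P[...,1]-s['position'][1])<.06)
    if M.sum()>10:
        T=P[M];print(n,'bar',M.sum(),yaw(T)[0].round(4),yaw(T)[1],round(float(yaw(T)[2]),3),'z',T[:,2].min().round(3),T[:,2].max().round(3))
    C=np.array([.565,.0275]);r=np.hypot(P[...,0]-C[0],P[...,1]-C[1])
    M=((P[...,2]>.097)&(P[...,2]<.115)&ok&(r>.05)&(r<.1)).astype(np.uint8)
    nn,L,st,_=cv2.connectedComponentsWithStats(M)
    for i in range(1,nn):
        if st[i,4]>15:
            T=P[L==i];a=yaw(T);print('  nut',im['color'][L==i].mean(0).astype(int),st[i,4],a[0].round(4),a[1],round(float(a[2]),3))
    if len(sys.argv)>1:
        u=(im['R']@(np.array(s['position'])-[0,0,.03])+im['t']);u=(im['K']@u/u[2])[:2].astype(int)
        c=im['color'][max(0,u[1]-70):u[1]+70,max(0,u[0]-90):u[0]+90,::-1];cv2.imwrite(f'pics/{sys.argv[1]}_{n}.png',cv2.resize(c,None,fx=3,fy=3,interpolation=cv2.INTER_CUBIC))
E
python3 see.py b1
```

```text
time: 9.25
position: [0.5301, -0.0413, 0.2285]
tool_rot: [1.997, 2.389, 0.009]
ft_force: [-0.4, -0.1, -1.4]
grip_width: 0.222
t 9.25 p [ 0.5301 -0.0413  0.2285] yaw 1.749 tilt [ 0.025 -0.013] q7 0.21 F [-0.4 -0.1 -1.4] M [-0.072  0.092  0.057] g 0.222
need [ 0.1 -0.5 43.5] twist 0.004
  nut [86 91 91] 68 [0.5989 0.0951] [7.8, 38.9] 1.653
  nut [87 56 50] 62 [0.499  0.0625] [9.7, 38.4] 1.185
side bar 239 [ 0.5275 -0.0447] [24.2, 68.1] 1.742 z 0.235 0.285
  nut [77 86 83] 46 [0.5996 0.0936] [7.2, 45.4] 1.711
  nut [80 46 40] 41 [0.4991 0.0592] [7.0, 38.3] 1.069
  nut [58 62 62] 50 [ 0.6309 -0.0101] [7.7, 41.0] 0.906
  nut [40 58 81] 55 [ 0.5293 -0.0405] [9.1, 41.1] 1.78
```

View pics/b1_side.png

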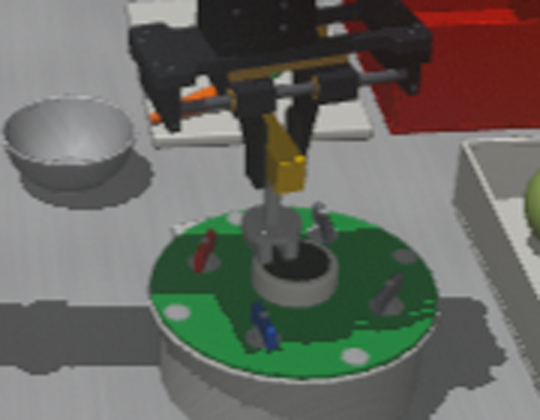

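The side view shows the wrench hanging straight in the gripper, above and behind the blue nut at crop (263,328). I go lower, with the foot just over the nut, then compare the jaws with the nut by depth in the same camera.

```bash
python3 -m inch '[[-1,0,-2,20,0],[-1,0,0,15,0],[-1,0,0,8,0],[-1,0,0,0,0]]'
python3 need.py .5306 -.0418 .18 1.745
cat > jaw.py <<'E'
# jaw.py yaw name: wrench lower part (jaws+cap) seen by depth, in axes along/across a nut
import sys;from bench import ctrl;from h import *
s=ctrl.get_state();p=np.array(s['position']);y=float(sys.argv[1]);f=p[2]-.064
ux=np.array([np.cos(y),np.sin(y)]);uy=np.array([np.sin(y),-np.cos(y)])
for n in('side','top'):
    im=ctrl.get_image(n);P=pts(im);ok=(im['range_z']>.3)&(np.hypot(P[...,0]-p[0],P[...,1]-p[1])<.035)
    if len(sys.argv)>2:
        u=(im['R']@(p-[0,0,.05])+im['t']);u=(im['K']@u/u[2])[:2].astype(int)
        c=im['color'][u[1]-50:u[1]+50,u[0]-65:u[0]+65,::-1];cv2.imwrite(f'pics/{sys.argv[2]}_{n}.png',cv2.resize(c,None,fx=5,fy=5,interpolation=cv2.INTER_CUBIC))
    for a,b,l in((f-.004,f+.017,'jaws'),(f+.017,f+.032,'cap'),(f+.034,f+.064,'shank'),(.095,.109,'nut')):
        Q=P[ok&(P[...,2]>a)&(P[...,2]<b)]
        if len(Q)>8:
            X=(Q[:,:2]-p[:2])@ux*1000;Y=(Q[:,:2]-p[:2])@uy*1000
            print(n,l,len(Q),'along',np.percentile(X,[3,97]).round(1),'across',np.percentile(Y,[3,97]).round(1),'z',Q[:,2].min().round(3),Q[:,2].max().round(3))
E
python3 jaw.py 1.745 j1
```

```text
time: 9.85
position: [0.5286, -0.0448, 0.1849]
tool_rot: [2.002, 2.385, 0.012]
ft_force: [-0.2, 0.1, -0.7]
grip_width: 0.22
t 9.85 p [ 0.5286 -0.0448  0.1849] yaw 1.745 tilt [ 0.026 -0.012] q7 0.23 F [-0.2  0.1 -0.7] M [-0.081  0.073  0.042] g 0.22
need [2.7 2.4 4.9] twist -0.0
side jaws 71 along [-17.2   5.9] across [-12.3  15.8] z 0.12 0.138
side cap 206 along [-19.8  18.8] across [-18.4  21.3] z 0.138 0.153
side shank 44 along [-10.    2.8] across [-8.   8.1] z 0.155 0.184
side nut 45 along [-14.2  15. ] across [-1.2  6.3] z 0.095 0.108
```

View pics/j1_side.png

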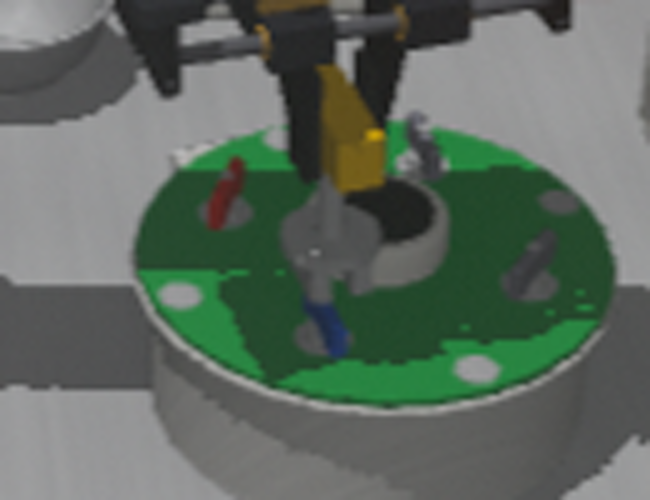

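The side view shows the jaws (crop cols 300-375, row ~290) just above and behind the blue nut (cols 312-338, rows 300-352). I check the offset by projecting the nut top and slot outlines into the raw image.

```bash
python3 - <<'E'
from bench import ctrl;from h import *
s=ctrl.get_state();p=np.array(s['position']);im=ctrl.get_image('side')
def pr(X):
    c=np.atleast_2d(X)@im['R'].T+im['t'];return (c@im['K'].T/c[:,2:])[:,:2]
y=1.745;ux=np.array([np.cos(y),np.sin(y),0]);uy=np.array([np.sin(y),-np.cos(y),0])
u0=pr(p-[0,0,.06])[0].astype(int);o=u0-[40,32];Z=10
c=cv2.resize(im['color'][o[1]:o[1]+60,o[0]:o[0]+80,::-1],None,fx=Z,fy=Z,interpolation=cv2.INTER_NEAREST)
def poly(C,l,w,col):
    q=[C+a*l/2*ux+b*w/2*uy for a,b in((-1,-1),(1,-1),(1,1),(-1,1))]
    cv2.polylines(c,[((pr(q)-o+.5)*Z).astype(np.int32)],True,col,1)
F=np.array([p[0],p[1],.121])+.0017*uy
poly(F,.034,.028,(0,255,255));poly(F,.034,.010,(0,255,255))
poly(np.array([.5302,-.0396,.1055]),.04,.007,(255,255,255))
cv2.imwrite('pics/ov.png',c)
E
```

```text
(no output)
```

View pics/ov.png

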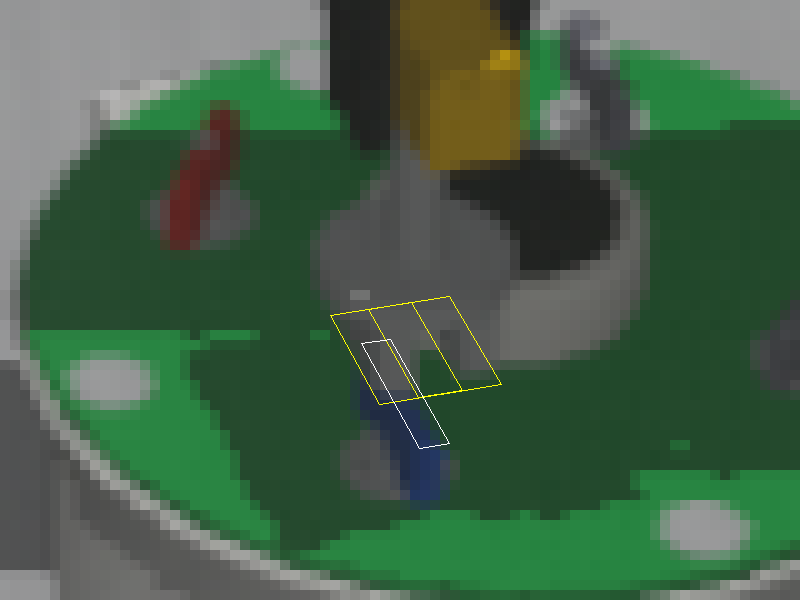

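The overlay fits: the yellow jaws outline (slot cols 412-460, row ~390) and the white nut outline both match the pixels. The slot is laterally on the nut and needs about 5 mm along it. I shift and lower gently.

```bash
python3 -m inch '[[-1,5,0,2,0],[-1,0,0,2,0],[-1,0,0,0,0]]'
python3 need.py .5277 -.0399 .170 1.745
python3 -m inch '[[-1,0,0,6,0],[-1,0,0,5,0],[-1,0,0,0,0]]'
python3 need.py .5277 -.0399 .155 1.745
```

```text
time: 10.38
position: [0.5293, -0.039, 0.1826]
tool_rot: [1.999, 2.384, 0.016]
ft_force: [-0.2, 0.8, -1.5]
grip_width: 0.226
t 10.38 p [ 0.5293 -0.039   0.1826] yaw 1.746 tilt [ 0.03  -0.012] q7 0.22 F [-0.2  0.8 -1.5] M [-0.013  0.104 -0.023] g 0.226
need [-0.4 -2.1 12.6] twist 0.001
time: 10.75
position: [0.5295, -0.0392, 0.1706]
tool_rot: [1.999, 2.384, 0.016]
ft_force: [-0.7, -0.4, -0.9]
grip_width: 0.228
t 10.75 p [ 0.5295 -0.0392  0.1706] yaw 1.746 tilt [ 0.03  -0.012] q7 0.22 F [-0.7 -0.4 -0.9] M [-0.084  0.068 -0.02 ] g 0.228
need [-0.2 -2.3 15.6] twist 0.001
```

```bash
python3 -m inch '[[-1,0,-2,0,0],[-1,0,0,3,0],[-1,0,0,0,0]]'
python3 need.py .5277 -.0399 .155 1.745
python3 -m inch '[[-1,0,0,3,0],[-1,0,0,0,0]]'
python3 need.py .5277 -.0399 .155 1.745; python3 jaw.py 1.745
```

```text
time: 11.12
position: [0.5275, -0.0397, 0.1675]
tool_rot: [1.999, 2.384, 0.016]
ft_force: [-1.2, 0.6, -1.9]
grip_width: 0.223
t 11.12 p [ 0.5275 -0.0397  0.1675] yaw 1.746 tilt [ 0.03  -0.012] q7 0.22 F [-1.2  0.6 -1.9] M [-0.093  0.097 -0.024] g 0.223
need [-0.  -0.2 12.5] twist 0.001
time: 11.38
position: [0.5277, -0.0397, 0.1643]
tool_rot: [1.999, 2.384, 0.016]
ft_force: [0.2, -0.6, -1.9]
grip_width: 0.221
t 11.38 p [ 0.5277 -0.0397  0.1643] yaw 1.746 tilt [ 0.03  -0.012] q7 0.22 F [ 0.2 -0.6 -1.9] M [-0.064  0.105  0.046] g 0.221
need [-0.  -0.2  9.3] twist 0.001
side jaws 94 along [-19.2   4. ] across [-11.9  16.2] z 0.096 0.117
side cap 209 along [-21.   20.6] across [-18.7  20.2] z 0.117 0.132
side shank 39 along [-9.   1.9] across [-16.1   4.8] z 0.135 0.164
side nut 69 along [-19.3   7.6] across [-11.4  15.9] z 0.096 0.109
```

The foot is 5 mm below the nut top with no contact force, so the slot is over the nut. I lower to the hub.

```bash
python3 -m inch '[[-1,0,0,4,0],[-1,0,0,2.5,0],[-1,0,0,0,0]]'
python3 need.py .5277 -.0399 .156 1.745
python3 -m inch '[[-1,0,0,2,0],[-1,0,0,0,0]]'
python3 need.py .5277 -.0399 .155 1.745
```

```text
time: 11.85
position: [0.5282, -0.0398, 0.1577]
tool_rot: [1.999, 2.383, 0.017]
ft_force: [0.5, 0.3, -1.7]
grip_width: 0.223
t 11.85 p [ 0.5282 -0.0398  0.1577] yaw 1.746 tilt [ 0.031 -0.012] q7 0.22 F [ 0.5  0.3 -1.7] M [-0.073  0.098  0.012] g 0.223
need [-0.  -0.5  1.7] twist 0.001
time: 12.1
position: [0.5282, -0.0398, 0.1555]
tool_rot: [1.999, 2.383, 0.016]
ft_force: [-0.7, 0.1, -1.7]
grip_width: 0.227
t 12.1 p [ 0.5282 -0.0398  0.1555] yaw 1.746 tilt [ 0.03  -0.012] q7 0.23 F [-0.7  0.1 -1.7] M [-0.014  0.127  0.025] g 0.227
need [ 0.  -0.5  0.5] twist 0.001
```

```bash
python3 -m inch '[[-1,0,0,0,0.17],[-1,0,0,0,0.17],[-1,0,0,0,0]]'
python3 need.py .5277 -.0399 .155 0.99
python3 -m inch '[[-1,0,0,0,0.17],[-1,0,0,0,0.12],[-1,0,0,0,0]]'
python3 need.py .5277 -.0399 .155 0.99
```

```text
time: 12.48
position: [0.5271, -0.0399, 0.1555]
tool_rot: [2.384, 2.004, 0.021]
ft_force: [0.4, -0.2, -2.7]
grip_width: 0.224
t 12.47 p [ 0.5271 -0.0399  0.1555] yaw 1.398 tilt [ 0.028 -0.012] q7 -0.12 F [ 0.4 -0.2 -2.7] M [-0.121  0.182  0.007] g 0.224
need [0.1 0.6 0.5] twist 0.408
time: 12.85
position: [0.5264, -0.0395, 0.1553]
tool_rot: [2.648, 1.645, 0.025]
ft_force: [0.1, -0.2, -2.4]
grip_width: 0.222
t 12.85 p [ 0.5264 -0.0395  0.1553] yaw 1.112 tilt [ 0.026 -0.012] q7 -0.41 F [ 0.1 -0.2 -2.4] M [-0.109  0.298  0.036] g 0.222
need [0.2 1.4 0.4] twist 0.122
```

```bash
cat > blue.py <<'E'
from bench import ctrl;from h import *
for n in('side','top','wrist'):
    im=ctrl.get_image(n);H=hsv(im);M=(H[...,0]>=100)&(H[...,0]<=125)&(H[...,1]>90)&(H[...,2]>25)
    if n=='wrist':
        cv2.imwrite('pics/wr.png',im['color'][:,:,::-1]);continue
    P=pts(im);M&=(np.hypot(P[...,0]-.53,P[...,1]+.0385)<.04)&(P[...,2]<.115)&(im['range_z']>.3)
    if M.sum()>3:
        v,u=np.where(M);print(n,M.sum(),'px',u.min(),u.max(),v.min(),v.max());T=P[M];print(T[:,:3].mean(0).round(4),yaw(T))
E
python3 blue.py
```

```text
side 23 px 351 354 249 255
[ 0.5231 -0.0554  0.0972] (array([ 0.52332196, -0.05394111]), [5.2, 15.0], np.float32(1.685223))
```

View pics/wr.png

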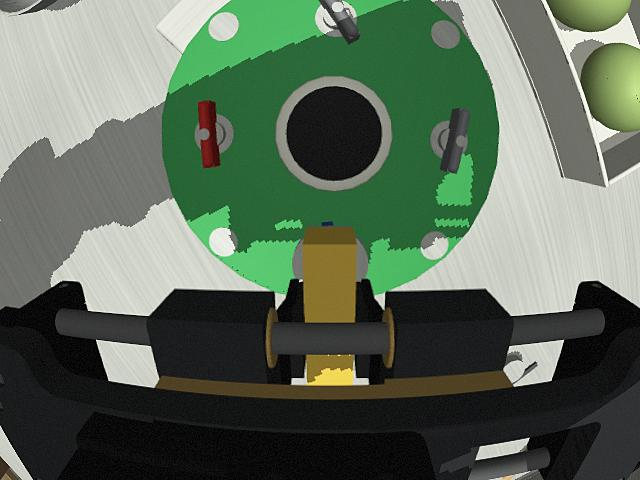

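The wrist view shows the blue tip at (327,223), in line with the T-bar, so the nut is turning with the wrench (yaw about 1.15). I finish to half-way and read the moment without a settling row.

```bash
python3 -m inch '[[-1,0,0,0,0.06],[-1,0,0,0,0.05]]'
python3 need.py .5277 -.0399 .155 0.99; python3 blue.py
python3 -m inch '[[-1,0,0,-12,0],[-1,0,0,-14,0],[-1,0,0,-14,0]]'
python3 need.py .6 .094 .19 1.66
```

```text
time: 13.25
position: [0.5262, -0.0393, 0.1553]
tool_rot: [2.735, 1.499, 0.027]
ft_force: [-1.1, 0.8, -0.5]
grip_width: 0.221
t 13.25 p [ 0.5262 -0.0393  0.1553] yaw 1.003 tilt [ 0.026 -0.011] q7 -0.52 F [-1.1  0.8 -0.5] M [0.016 0.441 0.05 ] g 0.221
need [0.3 1.6 0.4] twist 0.013
side 21 px 350 353 249 255
[ 0.5213 -0.0549  0.097 ] (array([ 0.52140369, -0.05158757]), [5.0, 13.8], np.float32(1.5383722))
time: 13.78
position: [0.5255, -0.0393, 0.1977]
tool_rot: [2.732, 1.504, 0.027]
ft_force: [0.6, -0.5, -2.1]
grip_width: 0.225
t 13.78 p [ 0.5255 -0.0393  0.1977] yaw 1.006 tilt [ 0.026 -0.012] q7 -0.53 F [ 0.6 -0.5 -2.1] M [-0.124  0.155 -0.05 ] g 0.225
need [152.5  -8.6   8. ] twist -0.654
```

```bash
python3 -m inch '[[-1,45,-3,0,-0.17],[-1,50,5,0,-0.17],[-1,40,12,0,-0.17],[-1,0,0,0,-0.12],[-1,0,0,0,0]]'
python3 need.py .597 .093 .18 1.66
```

```text
time: 14.4
position: [0.5962, 0.085, 0.2066]
tool_rot: [2.104, 2.289, 0.029]
ft_force: [0.9, -1.2, -1.7]
grip_width: 0.221
t 14.4 p [0.5962 0.085  0.2066] yaw 1.655 tilt [ 0.037 -0.009] q7 -0.05 F [ 0.9 -1.2 -1.7] M [-0.095  0.095 -0.007] g 0.221
need [ 8.3  0.5 26.5] twist -0.005
```

```bash
python3 -m inch '[[-1,8,0,14,0],[-1,0,0,10,0],[-1,0,0,0,0]]'
python3 need.py .5963 .093 .17 1.66;python3 jaw.py 1.66;python3 see.py
```

```text
time: 14.78
position: [0.5959, 0.0924, 0.1812]
tool_rot: [2.11, 2.283, 0.029]
ft_force: [-1.0, -0.1, -2.1]
grip_width: 0.223
t 14.78 p [0.5959 0.0924 0.1812] yaw 1.649 tilt [ 0.037 -0.008] q7 -0.07 F [-1.  -0.1 -2.1] M [-0.02   0.08  -0.019] g 0.223
need [ 0.7  0.  11.2] twist -0.011
side jaws 62 along [-17.3   6.6] across [-11.2  16.5] z 0.115 0.134
side cap 165 along [-19.7  20.1] across [-17.9  22. ] z 0.136 0.148
side shank 40 along [-10.4   3.9] across [-16.2   4.4] z 0.151 0.181
side nut 35 along [-20.5   6.2] across [0.8 7. ] z 0.096 0.107
  nut [ 94 102 101] 69 [ 0.6309 -0.0068] [8.5, 40.7] 0.913
  nut [ 63  88 124] 67 [ 0.5287 -0.0374] [9.2, 39.0] 1.16
  nut [129  56  46] 26 [0.4928 0.0525] [6.5, 15.7] 1.166
side bar 199 [0.5986 0.0904] [30.4, 72.6] 1.395 z 0.175 0.24
  nut [65 71 69] 35 [0.6001 0.0884] [7.8, 33.6] 1.667
  nut [113  55  48] 38 [0.4996 0.0611] [6.0, 39.5] 1.124
  nut [79 86 85] 48 [ 0.6314 -0.0092] [6.8, 39.7] 0.88
  nut [ 48  73 110] 51 [ 0.5317 -0.0391] [7.9, 43.6] 1.049
```

Jaws sit at 2.7 mm across and the nut at 3.9, so I shift +1.2 mm and lower. Blue is now at yaw about 1.10, which is an angle of about 0.77.

```bash
python3 -m inch '[[-1,0,1.2,6,-0.01],[-1,0,0,6,0],[-1,0,0,3,0],[-1,0,0,0,0]]'
python3 need.py .597 .093 .156 1.66
python3 -m inch '[[-1,0,0,6,0],[-1,0,0,5,0],[-1,0,0,0,0]]'
python3 need.py .597 .093 .156 1.66
```

```text
time: 15.48
position: [0.599, 0.0924, 0.1673]
tool_rot: [2.097, 2.293, 0.033]
ft_force: [-0.5, 0.4, -1.7]
grip_width: 0.218
t 15.47 p [0.599  0.0924 0.1673] yaw 1.66 tilt [ 0.04  -0.007] q7 -0.05 F [-0.5  0.4 -1.7] M [-0.058  0.256  0.013] g 0.218
need [ 0.9 -2.4 11.2] twist 0.0
time: 15.85
position: [0.5987, 0.0923, 0.1552]
tool_rot: [2.097, 2.294, 0.031]
ft_force: [-0.4, 0.0, -0.9]
grip_width: 0.222
t 15.85 p [0.5987 0.0923 0.1552] yaw 1.66 tilt [ 0.038 -0.007] q7 -0.05 F [-0.4  0.  -0.9] M [-0.078  0.213 -0.016] g 0.222
need [ 0.8 -1.6 -0.9] twist 0.0
```

```bash
python3 -m inch '[[-1,0,-0.5,0,0.17],[-1,0,-0.5,0,0.17],[-1,0,0,0,0.17],[-1,0,0,0,0.12]]'
python3 need.py .597 .093 .156 .97
python3 -m inch '[[-1,0,0,0,0.05]]'
python3 need.py .597 .093 .156 .97
```

```text
time: 16.35
position: [0.5956, 0.0927, 0.1548]
tool_rot: [2.728, 1.512, 0.039]
ft_force: [-1.2, 1.1, -1.3]
grip_width: 0.223
t 16.35 p [0.5956 0.0927 0.1548] yaw 1.012 tilt [ 0.033 -0.008] q7 -0.68 F [-1.2  1.1 -1.3] M [-0.091  0.654  0.098] g 0.223
need [ 1.   1.1 -1.1] twist 0.042
time: 16.48
position: [0.5954, 0.0929, 0.1548]
tool_rot: [2.767, 1.441, 0.04]
ft_force: [-2.3, -0.4, -0.8]
grip_width: 0.223
t 16.48 p [0.5954 0.0929 0.1548] yaw 0.961 tilt [ 0.033 -0.008] q7 -0.73 F [-2.3 -0.4 -0.8] M [-0.152  0.532  0.108] g 0.223
need [ 1.1  1.3 -1.1] twist -0.009
```

```bash
python3 -m inch '[[-1,0,0,-10,0],[-1,0,0,-14,0],[-1,0,0,-5,0],[-1,0,0,0,0]]'
python3 need.py .4965 .060 .175 1.145;python3 see.py
```

```text
time: 16.98
position: [0.5961, 0.0932, 0.1873]
tool_rot: [2.764, 1.443, 0.046]
ft_force: [0.1, -0.1, -1.9]
grip_width: 0.223
t 16.98 p [0.5961 0.0932 0.1873] yaw 0.963 tilt [ 0.037 -0.007] q7 -0.74 F [ 0.1 -0.1 -1.9] M [-0.128  0.174  0.005] g 0.223
need [-84.3 -63.1   8.9] twist -0.182
top bar 30 [0.5823 0.0656] [8.3, 14.3] 0.148 z 0.202 0.223
  nut [ 96 104 102] 66 [ 0.6306 -0.0062] [7.1, 40.3] 0.914
  nut [ 62  87 123] 68 [ 0.5295 -0.0376] [7.9, 38.6] 1.099
  nut [130  72  63] 37 [0.4944 0.0556] [7.0, 22.5] 1.152
side bar 195 [0.5903 0.0946] [25.4, 70.8] 1.271 z 0.192 0.22
  nut [70 72 73] 37 [0.5991 0.0901] [8.0, 37.7] 1.1
  nut [110  56  47] 42 [0.4995 0.0616] [6.9, 41.4] 1.146
  nut [78 85 84] 50 [ 0.6321 -0.0084] [6.6, 41.2] 0.918
  nut [ 49  74 109] 51 [ 0.5303 -0.0394] [8.8, 43.3] 1.118
```

Half-way passes done: blue yaw about 1.10, grey_b about 1.10, so both at an angle of about 0.77. Now red.

```bash
python3 -m inch '[[-1,-42,-32,0,-0.09],[-1,-38,-24,0,-0.09],[-1,0,0,0,0],[-1,0,0,0,0]]'
python3 need.py .4965 .060 .175 1.145
```

```text
time: 17.58
position: [0.503, 0.055, 0.1808]
tool_rot: [2.616, 1.693, 0.035]
ft_force: [-0.9, 0.2, -0.9]
grip_width: 0.226
t 17.57 p [0.503  0.055  0.1808] yaw 1.149 tilt [ 0.032 -0.009] q7 -0.59 F [-0.9  0.2 -0.9] M [-0.069  0.094  0.029] g 0.226
need [ 1.8 -8.1  5.5] twist 0.004
```

```bash
python3 -m inch '[[-1,2,-8,0,0],[-1,0,0,0,0]]'
python3 need.py .4965 .060 .175 1.145;python3 jaw.py 1.145;python3 see.py|grep -A3 side
```

```text
time: 17.82
position: [0.4973, 0.0613, 0.1806]
tool_rot: [2.616, 1.693, 0.035]
ft_force: [-0.2, -0.4, -1.3]
grip_width: 0.223
t 17.82 p [0.4973 0.0613 0.1806] yaw 1.149 tilt [ 0.033 -0.01 ] q7 -0.61 F [-0.2 -0.4 -1.3] M [-0.047  0.108  0.016] g 0.223
need [-1.6 -0.3  5.5] twist 0.004
side jaws 64 along [-14.8   6.3] across [-10.3  18.4] z 0.115 0.133
side cap 183 along [-18.4  20.2] across [-16.3  23.8] z 0.134 0.148
side shank 41 along [-9.6  4. ] across [-3.3 17.9] z 0.151 0.18
side nut 39 along [-19.5  10.8] across [-0.9  5.9] z 0.095 0.108
side bar 209 [0.4924 0.0606] [24.8, 70.4] 1.384 z 0.186 0.214
  nut [64 66 67] 39 [0.6003 0.0925] [7.5, 37.9] 1.056
  nut [94 45 41] 35 [0.4988 0.0593] [7.3, 37.3] 1.16
  nut [80 86 86] 49 [ 0.632  -0.0086] [8.5, 41.4] 0.86
```

```bash
python3 -m inch '[[-1,-1,-1.3,5,0],[-1,0,0,6,0],[-1,0,0,3,0],[-1,0,0,0,0]]'
python3 need.py .4955 .060 .156 1.145
python3 -m inch '[[-1,0,0,6,0],[-1,0,0,5,0],[-1,0,0,0,0]]'
python3 need.py .4955 .060 .156 1.145
```

```text
time: 18.52
position: [0.4956, 0.0601, 0.1652]
tool_rot: [2.618, 1.691, 0.032]
ft_force: [-0.7, 0.7, -1.1]
grip_width: 0.221
t 18.52 p [0.4956 0.0601 0.1652] yaw 1.147 tilt [ 0.031 -0.01 ] q7 -0.61 F [-0.7  0.7 -1.1] M [0.082 0.34  0.002] g 0.221
need [-0.1 -0.3  9.2] twist 0.002
time: 18.9
position: [0.496, 0.0603, 0.1544]
tool_rot: [2.618, 1.692, 0.033]
ft_force: [-3.1, 0.2, 3.2]
grip_width: 0.221
t 18.9 p [0.496  0.0603 0.1544] yaw 1.148 tilt [ 0.031 -0.009] q7 -0.6 F [-3.1  0.2  3.2] M [0.044 0.907 0.041] g 0.221
need [-0.4 -0.3 -1.6] twist 0.003
```

```bash
python3 -m inch '[[-1,0,0,-1,0],[-1,0,0,0,0.17],[-1,0,0,0,0.17],[-1,0,0,0,0.17],[-1,0,0,0,0.17]]'
python3 need.py .4965 .060 .156 .17
python3 -m inch '[[-1,0,0,0,0.1]]'
python3 need.py .4965 .060 .156 .17
```

```text
time: 19.52
position: [0.4931, 0.0624, 0.1545]
tool_rot: [3.051, 0.696, 0.035]
ft_force: [-2.8, 1.7, 0.8]
grip_width: 0.224
t 19.52 p [0.4931 0.0624 0.1545] yaw 0.449 tilt [ 0.025 -0.007] q7 -1.31 F [-2.8  1.7  0.8] M [0.406 0.863 0.098] g 0.224
need [ 2.   3.7 -1.4] twist 0.279
time: 19.65
position: [0.4929, 0.0629, 0.1545]
tool_rot: [3.084, 0.538, 0.036]
ft_force: [-1.6, 2.0, 1.0]
grip_width: 0.224
t 19.65 p [0.4929 0.0629 0.1545] yaw 0.346 tilt [ 0.025 -0.006] q7 -1.41 F [-1.6  2.   1. ] M [0.254 0.751 0.159] g 0.224
need [ 2.4  4.  -1.4] twist 0.176
```

```bash
python3 -m inch '[[-1,0,0,0,0.06]]'; python3 need.py
python3 -m inch '[[-1,0,0,0,0.04]]'; python3 need.py
python3 -m inch '[[-1,0,0,0,0.03]]'; python3 need.py
```

```text
time: 19.77
position: [0.4929, 0.0632, 0.1545]
tool_rot: [3.101, 0.443, 0.037]
ft_force: [-1.1, 0.1, 0.4]
grip_width: 0.226
t 19.77 p [0.4929 0.0632 0.1545] yaw 0.284 tilt [ 0.024 -0.006] q7 -1.47 F [-1.1  0.1  0.4] M [0.186 0.714 0.131] g 0.226
time: 19.9
position: [0.4928, 0.0634, 0.1545]
tool_rot: [3.11, 0.379, 0.037]
ft_force: [-2.6, 1.2, 0.8]
grip_width: 0.224
t 19.9 p [0.4928 0.0634 0.1545] yaw 0.243 tilt [ 0.024 -0.006] q7 -1.51 F [-2.6  1.2  0.8] M [0.075 0.788 0.155] g 0.224
time: 20.02
position: [0.4928, 0.0635, 0.1545]
tool_rot: [3.116, 0.331, 0.037]
ft_force: [-2.1, 1.2, 1.2]
grip_width: 0.226
t 20.02 p [0.4928 0.0635 0.1545] yaw 0.212 tilt [ 0.024 -0.006] q7 -1.54 F [-2.1  1.2  1.2] M [0.197 0.785 0.114] g 0.226
```

```bash
python3 -m inch '[[-1,0,0,0,0.025]]' >/dev/null; python3 need.py
python3 -m inch '[[-1,0,0,0,0.02]]' >/dev/null; python3 need.py
```

```text
t 20.15 p [0.4928 0.0636 0.1545] yaw 0.186 tilt [ 0.024 -0.006] q7 -1.57 F [-2.5  1.5  0.4] M [0.182 0.747 0.106] g 0.225
t 20.27 p [0.4928 0.0637 0.1544] yaw 0.165 tilt [ 0.024 -0.006] q7 -1.59 F [-2.5  1.5  0.6] M [0.205 0.771 0.156] g 0.224
```

```bash
python3 -m inch '[[-1,0,0,0,0.015]]' >/dev/null; python3 need.py
```

```text
t 20.4 p [0.4928 0.0637 0.1545] yaw 0.149 tilt [ 0.024 -0.006] q7 -1.61 F [-2.2  0.5  0.2] M [0.221 0.771 0.155] g 0.221
```

```bash
cat > chk.py <<'E'
# prints yaw and Mz, exit 1 (stop the chain) if Mz passes the limit
import sys;from h import *;from bench import ctrl
s=ctrl.get_state();R=Ro.from_rotvec(s['tool_rot']).as_matrix();m=s['torque'][2]
print(round(s['time'],2),'yaw',round(float(np.arctan2(R[1,0],R[0,0])),3),'Mz',round(m,3),'F',np.round(s['ft_force'],1),'g',round(s['grip_width'],3));sys.exit(m>float(sys.argv[1]))
E
python3 -m inch '[[-1,0,0,0,0.02]]' >/dev/null; python3 chk.py .3 || exit
python3 -m inch '[[-1,0,0,0,0.02]]' >/dev/null; python3 chk.py .3 || exit
python3 -m inch '[[-1,0,0,0,0.02]]' >/dev/null; python3 chk.py .3 || exit
python3 -m inch '[[-1,0,0,0,0.02]]' >/dev/null; python3 chk.py .3 || exit
python3 -m inch '[[-1,0,0,0,0.02]]' >/dev/null; python3 chk.py .3 || exit
```

```text
20.52 yaw 0.128 Mz 0.29 F [-2.2  1.1  0.6] g 0.222False
```

```bash
sed -i 's/sys.exit(m>float(sys.argv\[1\]))/sys.exit(int(m>float(sys.argv[1])))/' chk.py
python3 -m inch '[[-1,0,0,0,0.015]]' >/dev/null; python3 chk.py .4 || exit
python3 -m inch '[[-1,0,0,0,0.01]]' >/dev/null; python3 chk.py .4 || exit
python3 -m inch '[[-1,0,0,0,0.01]]' >/dev/null; python3 chk.py .4 || exit
```

```text
20.65 yaw 0.112 Mz 0.384 F [-1.8  0.6  0.9] g 0.223
20.77 yaw 0.102 Mz 0.42 F [-1.   0.6  0.5] g 0.224
```

```bash
python3 -m inch '[[-1,0,0,0,0.018]]' >/dev/null; python3 chk.py .56 || exit
python3 -m inch '[[-1,0,0,0,0.012]]' >/dev/null; python3 chk.py .56 || exit
python3 -m inch '[[-1,0,0,0,0.008]]' >/dev/null; python3 chk.py .56 || exit
```

```text
20.9 yaw 0.084 Mz 0.545 F [-1.2  1.6  0.1] g 0.224
21.02 yaw 0.071 Mz 0.666 F [-2.   0.8  1.4] g 0.221
```

Red nipped at about 0.62 N m. I relieve the torque, lift and move to grey_a.

```bash
python3 -m inch '[[-1,0,0,0,-0.15],[-1,0,0,-12,0],[-1,0,0,-14,0],[-1,0,0,-8,0]]' >/dev/null; python3 need.py
python3 -m inch '[[-1,34,29,-2,-0.17],[-1,29,35,0,-0.17],[-1,22,39,0,-0.17],[-1,6,16,0,-0.17],[-1,0,0,0,0]]' >/dev/null
python3 need.py .6288 -.009 .18 .90
```

```text
t 21.52 p [0.493  0.0626 0.1904] yaw 0.215 tilt [ 0.027 -0.007] q7 -1.55 F [ 0.   0.4 -1.4] M [-0.026  0.159 -0.047] g 0.222
t 22.15 p [ 0.6328 -0.0095  0.2007] yaw 0.912 tilt [ 0.033 -0.006] q7 -0.58 F [-0.3 -0.1 -2.2] M [-0.07   0.184  0.012] g 0.225
need [-2.3 -4.1 20.6] twist 0.012
```

```bash
python3 -m inch '[[-1,-2,-4,12,0.01],[-1,0,0,8,0],[-1,0,0,0,0]]' >/dev/null
python3 need.py .6288 -.009 .17 .90;python3 jaw.py .9;python3 see.py
```

```text
t 22.52 p [ 0.6266 -0.0068  0.1789] yaw 0.897 tilt [ 0.031 -0.004] q7 -0.6 F [-0.1 -0.6 -1.5] M [-0.081  0.178  0.045] g 0.227
need [-0.5  2.8  9. ] twist -0.003
side jaws 73 along [-14.   11.4] across [-10.   17.8] z 0.113 0.132
side cap 193 along [-17.5  22.4] across [-15.6  24.1] z 0.132 0.146
side shank 45 along [-5.6  5.9] across [-1.  16.3] z 0.149 0.179
side nut 35 along [-17.8   5.1] across [2.3 8.9] z 0.096 0.106
  nut [70 73 72] 42 [0.6024 0.101 ] [7.2, 25.5] 1.052
side bar 220 [ 0.6203 -0.0095] [25.2, 64.0] 1.224 z 0.185 0.214
  nut [64 66 67] 41 [0.6007 0.092 ] [6.9, 38.4] 1.016
  nut [104  48  42] 66 [0.4989 0.0603] [13.6, 40.2] 0.194
  nut [69 71 73] 34 [ 0.6272 -0.0153] [7.7, 31.2] 0.962
  nut [ 49  72 109] 54 [ 0.5307 -0.0386] [8.7, 45.0] 1.12
```

```bash
python3 -m inch '[[-1,0,1.5,5,0],[-1,0,0,6,0],[-1,0,0,1,0],[-1,0,0,0,0]]' >/dev/null
python3 need.py .628 -.008 .156 .9;
python3 -m inch '[[-1,0,0,6,0],[-1,0,0,4,0],[-1,0,0,0,0]]' >/dev/null
python3 need.py .628 -.008 .156 .9
```

```text
t 23.23 p [ 0.6298 -0.0084  0.1681] yaw 0.897 tilt [ 0.034 -0.004] q7 -0.59 F [-0.7  0.4 -0.4] M [-0.026  0.253  0.04 ] g 0.223
need [-1.  -2.1 12. ] twist -0.003
t 23.6 p [ 0.6294 -0.0068  0.1576] yaw 0.898 tilt [ 0.032 -0.002] q7 -0.59 F [-0.4  0.6 -1. ] M [0.089 0.318 0.014] g 0.22
need [-1.8 -0.4  1.6] twist -0.002
```

```bash
python3 -m inch '[[-1,0,0,1.2,0.1],[-1,0,0,0,0.17],[-1,0,0,0,0.17],[-1,0,0,0,0.15]]' >/dev/null; python3 need.py
python3 -m inch '[[-1,0,0,0,0.06]]' >/dev/null; python3 chk.py .25 || exit
python3 -m inch '[[-1,0,0,0,0.03]]' >/dev/null; python3 chk.py .25 || exit
python3 -m inch '[[-1,0,0,0,0.02]]' >/dev/null; python3 chk.py .25 || exit
python3 -m inch '[[-1,0,0,0,0.02]]' >/dev/null; python3 chk.py .25 || exit
python3 -m inch '[[-1,0,0,0,0.02]]' >/dev/null; python3 chk.py .25 || exit
```

```text
t 24.1 p [ 0.6287 -0.0056  0.1561] yaw 0.291 tilt [ 0.03  -0.001] q7 -1.17 F [-1.   1.1 -1.3] M [0.209 0.465 0.16 ] g 0.224
24.23 yaw 0.229 Mz 0.168 F [-1.4  1.  -0.4] g 0.226
24.35 yaw 0.198 Mz 0.099 F [-0.1  0.8 -0.5] g 0.224
24.48 yaw 0.178 Mz 0.107 F [-0.4  1.6 -1.6] g 0.224
24.6 yaw 0.157 Mz 0.088 F [-1.2  0.8 -0.8] g 0.223
24.73 yaw 0.136 Mz 0.149 F [-1.1 -0.  -1.3] g 0.222
```

```bash
python3 -m inch '[[-1,0,0,0,0.015]]' >/dev/null; python3 chk.py .28 || exit
python3 -m inch '[[-1,0,0,0,0.015]]' >/dev/null; python3 chk.py .28 || exit
python3 -m inch '[[-1,0,0,0,0.015]]' >/dev/null; python3 chk.py .28 || exit
python3 -m inch '[[-1,0,0,0,0.015]]' >/dev/null; python3 chk.py .28 || exit
```

```text
24.85 yaw 0.12 Mz 0.184 F [-0.6  0.6 -0.8] g 0.221
24.98 yaw 0.105 Mz 0.238 F [-0.6  0.5 -0.2] g 0.222
25.1 yaw 0.089 Mz 0.295 F [-0.7  1.2 -2.2] g 0.222
```

```bash
python3 -m inch '[[-1,0,0,0,0.02]]' >/dev/null; python3 chk.py .48 || exit
python3 -m inch '[[-1,0,0,0,0.015]]' >/dev/null; python3 chk.py .48 || exit
python3 -m inch '[[-1,0,0,0,0.015]]' >/dev/null; python3 chk.py .48 || exit
python3 -m inch '[[-1,0,0,0,0.015]]' >/dev/null; python3 chk.py .48 || exit
```

```text
25.23 yaw 0.068 Mz 0.448 F [-1.3  0.5 -1.5] g 0.225
25.35 yaw 0.052 Mz 0.419 F [-1.1  0.3 -0.9] g 0.22
25.48 yaw 0.037 Mz 0.499 F [-0.4  0.4 -0.9] g 0.226
```

```bash
python3 -m inch '[[-1,0,0,0,0.014]]' >/dev/null; python3 chk.py .57 || exit
python3 -m inch '[[-1,0,0,0,0.01]]' >/dev/null; python3 chk.py .57 || exit
```

```text
25.6 yaw 0.022 Mz 0.521 F [-0.8  1.5 -0.9] g 0.222
25.73 yaw 0.012 Mz 0.585 F [-0.9  0.6 -0.9] g 0.221
```

```bash
python3 -m inch '[[-1,0,0,0,-0.15],[-1,0,0,-12,0],[-1,0,0,-14,0],[-1,0,0,-6,0]]' >/dev/null; python3 need.py
python3 -m inch '[[-1,-25,4,0,-0.18],[-1,-25,-1,0,-0.18],[-1,-24,-5,0,-0.18],[-1,-20,-8,0,-0.18],[-1,0,0,0,-0.18]]' >/dev/null
python3 need.py .527 -.039 .18 1.11
```

```text
t 26.23 p [ 0.6286 -0.0068  0.1904] yaw 0.155 tilt [ 0.032 -0.003] q7 -1.31 F [ 0.   0.6 -2.7] M [-0.008  0.169 -0.001] g 0.224
t 26.85 p [ 0.5362 -0.039   0.1912] yaw 1.075 tilt [ 0.039 -0.003] q7 -0.44 F [ 0.9  0.  -1.9] M [-0.06   0.089 -0.015] g 0.221
need [-4.6 -8.5 10.8] twist -0.035
```

```bash
python3 -m inch '[[-1,-4.5,-8,7,-0.03],[-1,0,0,3,0],[-1,0,0,0,0]]' >/dev/null
python3 need.py .527 -.039 .17 1.11;python3 jaw.py 1.11;python3 see.py
```

```text
t 27.23 p [ 0.5271 -0.0397  0.181 ] yaw 1.098 tilt [ 0.041 -0.002] q7 -0.42 F [-0.2  0.4 -2.2] M [-0.103  0.183 -0.055] g 0.222
need [ 0.4 -0.8 10.9] twist -0.012
side jaws 67 along [-14.3   5. ] across [-10.2  18.5] z 0.116 0.134
side cap 210 along [-17.8  21.9] across [-15.5  23.4] z 0.134 0.148
side shank 40 along [-3.1  4.9] across [-2.1  9.2] z 0.152 0.181
side nut 47 along [-18.9  13.8] across [-0.7  6.7] z 0.096 0.108
  nut [89 95 94] 65 [0.5993 0.095 ] [7.3, 41.1] 1.062
  nut [87 57 51] 58 [0.4981 0.0633] [6.9, 39.1] 0.259
side bar 241 [ 0.521  -0.0394] [24.9, 73.2] 1.404 z 0.185 0.215
  nut [77 80 81] 42 [0.6003 0.0926] [7.4, 41.7] 1.064
  nut [88 44 37] 72 [0.4988 0.0615] [12.3, 39.2] 0.368
  nut [62 66 66] 70 [ 0.6328 -0.0088] [13.2, 40.3] 0.365
  nut [44 61 92] 43 [ 0.5293 -0.0433] [7.9, 35.3] 1.056
```

Red rests at yaw about 0.26, which is its stop, and grey_b at about 1.06. Now blue.

```bash
python3 -m inch '[[-1,-1,-1.2,6,-0.01],[-1,0,0,6,0],[-1,0,0,2,0],[-1,0,0,0,0]]' >/dev/null
python3 need.py .527 -.039 .156 1.11;
python3 -m inch '[[-1,0,0,6,0],[-1,0,0,4,0],[-1,0,0,0,0]]' >/dev/null
python3 need.py .527 -.039 .156 1.11
```

```text
t 27.93 p [ 0.5263 -0.0401  0.1658] yaw 1.11 tilt [ 0.04  -0.003] q7 -0.4 F [-0.2  0.2 -1.3] M [-0.056  0.178 -0.055] g 0.224
need [ 1.1 -0.2  9.8] twist -0.0
t 28.3 p [ 0.5268 -0.04    0.1551] yaw 1.11 tilt [ 0.04  -0.003] q7 -0.4 F [ 0.2 -0.2 -2.7] M [-0.057  0.149 -0.011] g 0.223
need [ 1.  -0.2 -0.9] twist -0.0
```

```bash
python3 -m inch '[[-1,0,0,0,0.18],[-1,0,0,0,0.18],[-1,0,0,0,0.18],[-1,0,0,0,0.14]]' >/dev/null; python3 need.py
python3 -m inch '[[-1,0,0,0,0.05]]' >/dev/null; python3 chk.py .25 || exit
python3 -m inch '[[-1,0,0,0,0.05]]' >/dev/null; python3 chk.py .25 || exit
python3 -m inch '[[-1,0,0,0,0.05]]' >/dev/null; python3 chk.py .25 || exit
python3 -m inch '[[-1,0,0,0,0.03]]' >/dev/null; python3 chk.py .25 || exit
python3 -m inch '[[-1,0,0,0,0.03]]' >/dev/null; python3 chk.py .25 || exit
python3 -m inch '[[-1,0,0,0,0.02]]' >/dev/null; python3 chk.py .25 || exit
python3 -m inch '[[-1,0,0,0,0.02]]' >/dev/null; python3 chk.py .25 || exit
python3 -m inch '[[-1,0,0,0,0.015]]' >/dev/null; python3 chk.py .25 || exit
python3 -m inch '[[-1,0,0,0,0.015]]' >/dev/null; python3 chk.py .25 || exit
python3 -m inch '[[-1,0,0,0,0.015]]' >/dev/null; python3 chk.py .25 || exit
```

```text
t 28.8 p [ 0.5248 -0.0382  0.1549] yaw 0.411 tilt [ 0.035 -0.001] q7 -1.1 F [ 0.3  0.8 -2.9] M [0.033 0.261 0.142] g 0.221
28.93 yaw 0.359 Mz 0.121 F [-0.6  0.5 -1.3] g 0.226
29.05 yaw 0.307 Mz 0.142 F [-0.7  0.1 -2.1] g 0.223
29.18 yaw 0.256 Mz 0.103 F [-0.2  0.1 -3.3] g 0.226
29.3 yaw 0.226 Mz 0.152 F [-0.   0.7 -1.7] g 0.226
29.43 yaw 0.194 Mz 0.096 F [ 0.3 -0.7 -1.6] g 0.22
29.55 yaw 0.173 Mz 0.101 F [ 1.1 -0.6 -2.6] g 0.226
29.68 yaw 0.152 Mz 0.218 F [-0.8 -0.1 -2.4] g 0.224
29.8 yaw 0.137 Mz 0.37 F [ 0.3  0.7 -2.1] g 0.223
```

```bash
python3 -m inch '[[-1,0,0,0,0.01]]' >/dev/null; python3 chk.py .52 || exit
python3 -m inch '[[-1,0,0,0,0.007]]' >/dev/null; python3 chk.py .52 || exit
python3 -m inch '[[-1,0,0,0,0.005]]' >/dev/null; python3 chk.py .52 || exit
```

```text
29.93 yaw 0.127 Mz 0.36 F [-0.2 -0.  -2.9] g 0.221
30.05 yaw 0.12 Mz 0.458 F [-0.8  0.7 -1.1] g 0.225
30.18 yaw 0.115 Mz 0.473 F [-0.3  0.4 -2.6] g 0.223
```

```bash
python3 -m inch '[[-1,0,0,0,0.008]]' >/dev/null; python3 chk.py .55 || exit
python3 -m inch '[[-1,0,0,0,0.006]]' >/dev/null; python3 chk.py .55 || exit
python3 -m inch '[[-1,0,0,0,0.005]]' >/dev/null; python3 chk.py .55 || exit
```

```text
30.3 yaw 0.107 Mz 0.597 F [-0.2  0.2 -1.8] g 0.222
```

```bash
python3 -m inch '[[-1,0,0,0,-0.14],[-1,0,0,-12,0],[-1,0,0,-14,0],[-1,0,0,-8,0]]' >/dev/null; python3 need.py
python3 -m inch '[[-1,31,-32,0,-0.17],[-1,36,-27,0,-0.17],[-1,36,-18,0,-0.17],[-1,14,-5,0,-0.17],[-1,0,0,0,-0.13]]' >/dev/null
python3 need.py .597 .0932 .18 1.063
```

```text
t 30.8 p [ 0.5237 -0.038   0.1916] yaw 0.241 tilt [ 0.036 -0.001] q7 -1.28 F [ 0.3 -0.2 -1.4] M [-0.047  0.179 -0.005] g 0.223
t 31.43 p [0.5994 0.0919 0.1995] yaw 1.07 tilt [0.043 0.002] q7 -0.63 F [ 0.7 -0.4 -2.4] M [-0.139  0.154 -0.017] g 0.222
need [-0.5 -3.4 19.4] twist 0.007
```

```bash
python3 -m inch '[[-1,0,-3,12,0],[-1,0,0,7,0],[-1,0,0,0,0]]' >/dev/null
python3 need.py .597 .0932 .17 1.063;python3 jaw.py 1.063;python3 see.py
```

```text
t 31.8 p [0.5972 0.0933 0.1794] yaw 1.063 tilt [0.042 0.002] q7 -0.63 F [ 0.9  0.6 -1.4] M [-0.095  0.127 -0.02 ] g 0.224
need [-0.4 -0.4  9.4] twist -0.0
side jaws 58 along [-14.1  16.3] across [-9.6 18.1] z 0.114 0.132
side cap 162 along [-17.5  21.6] across [-14.8  23.4] z 0.133 0.147
side shank 41 along [-7.5  3.9] across [-0.9  9.1] z 0.149 0.179
side nut 38 along [-19.2  11.9] across [-0.2  6.9] z 0.095 0.108
top bar 13 [0.5865 0.0628] [4.1, 10.6] 3.137 z 0.198 0.215
  nut [ 99 107 105] 59 [ 0.6306 -0.0065] [6.7, 40.1] 0.269
  nut [ 65  91 127] 62 [ 0.5289 -0.0378] [6.9, 39.3] 0.254
side bar 204 [0.5914 0.0931] [27.4, 71.3] 1.32 z 0.181 0.214
  nut [71 73 74] 32 [0.5984 0.0881] [7.3, 30.2] 1.014
  nut [116  57  46] 70 [0.4993 0.0601] [11.2, 39.7] 0.236
  nut [81 89 87] 69 [ 0.6314 -0.0074] [12.5, 40.1] 0.203
  nut [ 44  72 116] 74 [ 0.5306 -0.0407] [12.6, 39.6] 0.347
```

Grey_a, blue and red all rest at yaw about 0.26, on their stops. Jaws are at 4.2 mm across and the nut at 3.4, so only a small shift for grey_b.

```bash
python3 -m inch '[[-1,-1,-1,6,0],[-1,0,0,6,0],[-1,0,0,1,0],[-1,0,0,0,0]]' >/dev/null
python3 need.py .597 .0932 .156 1.063;
python3 -m inch '[[-1,0,0,6,0],[-1,0,0,4,0],[-1,0,0,0,0]]' >/dev/null
python3 need.py .597 .0932 .156 1.063
```

```text
t 32.5 p [0.5971 0.0931 0.1669] yaw 1.063 tilt [0.044 0.003] q7 -0.63 F [-0.9 -0.3 -1.1] M [-0.048  0.143 -0.053] g 0.224
need [-0.2 -0.6 10.8] twist 0.0
t 32.88 p [0.5973 0.0934 0.1561] yaw 1.064 tilt [0.044 0.003] q7 -0.63 F [-1.9 -0.6 -2.2] M [-0.044  0.241  0.022] g 0.223
need [-0.3 -0.1  0. ] twist 0.001
```

```bash
python3 -m inch '[[-1,0,0,0.5,0.18],[-1,0,0,0,0.18],[-1,0,0,0,0.18],[-1,0,0,0,0.12]]' >/dev/null; python3 need.py
python3 -m inch '[[-1,0,0,0,0.05]]' >/dev/null; python3 chk.py .25 || exit
python3 -m inch '[[-1,0,0,0,0.05]]' >/dev/null; python3 chk.py .25 || exit
python3 -m inch '[[-1,0,0,0,0.05]]' >/dev/null; python3 chk.py .25 || exit
python3 -m inch '[[-1,0,0,0,0.03]]' >/dev/null; python3 chk.py .25 || exit
python3 -m inch '[[-1,0,0,0,0.03]]' >/dev/null; python3 chk.py .25 || exit
python3 -m inch '[[-1,0,0,0,0.02]]' >/dev/null; python3 chk.py .25 || exit
python3 -m inch '[[-1,0,0,0,0.02]]' >/dev/null; python3 chk.py .25 || exit
python3 -m inch '[[-1,0,0,0,0.015]]' >/dev/null; python3 chk.py .25 || exit
python3 -m inch '[[-1,0,0,0,0.015]]' >/dev/null; python3 chk.py .25 || exit
python3 -m inch '[[-1,0,0,0,0.015]]' >/dev/null; python3 chk.py .25 || exit
```

```text
t 33.38 p [0.5957 0.095  0.1555] yaw 0.385 tilt [0.04  0.005] q7 -1.29 F [-0.4  0.2 -1.7] M [-0.037  0.355  0.139] g 0.223
33.5 yaw 0.333 Mz 0.135 F [-0.5  0.6 -1.6] g 0.225
33.62 yaw 0.282 Mz 0.132 F [ 0.5  0.5 -1.8] g 0.223
33.75 yaw 0.231 Mz 0.089 F [-1.   0.6 -1.7] g 0.223
33.88 yaw 0.2 Mz 0.055 F [-0.1 -0.  -2.3] g 0.22
34.0 yaw 0.169 Mz 0.17 F [-0.2  0.  -1.9] g 0.223
34.12 yaw 0.148 Mz 0.186 F [-0.8  0.3 -1.5] g 0.22
34.25 yaw 0.127 Mz 0.302 F [-0.7 -0.2 -1.7] g 0.225
```

```bash
python3 -m inch '[[-1,0,0,0,0.012]]' >/dev/null; python3 chk.py .45 || exit
python3 -m inch '[[-1,0,0,0,0.01]]' >/dev/null; python3 chk.py .45 || exit
python3 -m inch '[[-1,0,0,0,0.01]]' >/dev/null; python3 chk.py .45 || exit
python3 -m inch '[[-1,0,0,0,0.01]]' >/dev/null; python3 chk.py .45 || exit
```

```text
34.38 yaw 0.115 Mz 0.42 F [-0.4 -0.1 -1.6] g 0.223
34.5 yaw 0.105 Mz 0.511 F [-0.6  0.4 -2.3] g 0.221
```

```bash
python3 -m inch '[[-1,0,0,0,0.008]]' >/dev/null; python3 chk.py .56 || exit
python3 -m inch '[[-1,0,0,0,0.005]]' >/dev/null; python3 chk.py .56 || exit
```

```text
34.62 yaw 0.096 Mz 0.495 F [-0.8  0.2 -1.3] g 0.227
34.75 yaw 0.092 Mz 0.587 F [-0.5 -0.  -2.3] g 0.217
```

```bash
python3 -m inch '[[-1,0,0,0,-0.14],[-1,0,0,-12,0],[-1,0,0,-14,0],[-1,0,0,-14,0],[-1,0,0,-5,0]]' >/dev/null; python3 need.py .470 -.281 .2 -
python3 -m inch '[[-1,-28,44,0,0],[-1,-28,46,0,0],[-1,-28,46,0,0],[-1,-28,46,0,0],[-1,-28,46,0,0]]' >/dev/null; python3 need.py .470 -.281 .2 -
```

```text
t 35.38 p [0.595  0.0945 0.2049] yaw 0.225 tilt [0.043 0.004] q7 -1.46 F [-0.5  0.1 -2.4] M [-0.048  0.242  0.007] g 0.224
need [-205.6  338.2   -2.1] twist None
t 36.0 p [ 0.5103 -0.16    0.202 ] yaw 0.233 tilt [0.049 0.007] q7 -1.03 F [ 1.5 -0.3 -1.4] M [-0.119  0.185 -0.017] g 0.223
need [-67.2 108.4  -0.8] twist None
```

```bash
python3 -m inch '[[-1,-28,46,0,0],[-1,-22,36,0,0],[-1,-8,12,0,0],[-1,0,0,0,0]]' >/dev/null; python3 need.py .470 -.281 .12 -
python3 - <<'E'
from bench import ctrl;from h import *
for n in('top','side'):
    im=ctrl.get_image(n);P=pts(im);H=hsv(im);ok=im['range_z']>.3;p=np.array(ctrl.get_state()['position'])
    M=ok&(H[...,0]>=5)&(H[...,0]<=17)&(H[...,1]>130)&(P[...,2]>.025)&(P[...,2]<.045)&(np.hypot(P[...,0]-.47,P[...,1]+.28)<.06)
    if M.sum()>5:print(n,'rim',M.sum(),cv2.minEnclosingCircle((P[M][:,:2]*1000).astype(np.float32)))
    f=p[2]-.064
    for a,b in((f-.004,f+.017),(f+.017,f+.032)):
        T=P[ok&(P[...,2]>a)&(P[...,2]<b)&(np.hypot(P[...,0]-p[0],P[...,1]-p[1])<.04)]
        if len(T)>5:print(n,'wrench',len(T),np.percentile(T,[3,97],axis=0).round(4).tolist())
    if n=='side':
        u=(im['R']@(p-[0,0,.07])+im['t']);u=(im['K']@u/u[2])[:2].astype(int)
        cv2.imwrite('pics/hold.png',cv2.resize(im['color'][u[1]-70:u[1]+80,u[0]-80:u[0]+100,::-1],None,fx=4,fy=4,interpolation=cv2.INTER_CUBIC))
E
```

```text
t 36.5 p [ 0.4718 -0.2729  0.2013] yaw 0.222 tilt [0.052 0.006] q7 -0.78 F [-0.1  1.2 -1.9] M [-0.035  0.269 -0.03 ] g 0.223
need [-7.8  7.1 81. ] twist None
top rim 39 ((443.14404296875, -286.23614501953125), 16.744766235351562)
side rim 416 ((471.1026306152344, -281.8245849609375), 35.66319274902344)
side wrench 100 [[0.4639, -0.2906, 0.1377], [0.4987, -0.2699, 0.153]]
side wrench 326 [[0.4595, -0.2936, 0.157], [0.4979, -0.2544, 0.1656]]
```

View pics/hold.png

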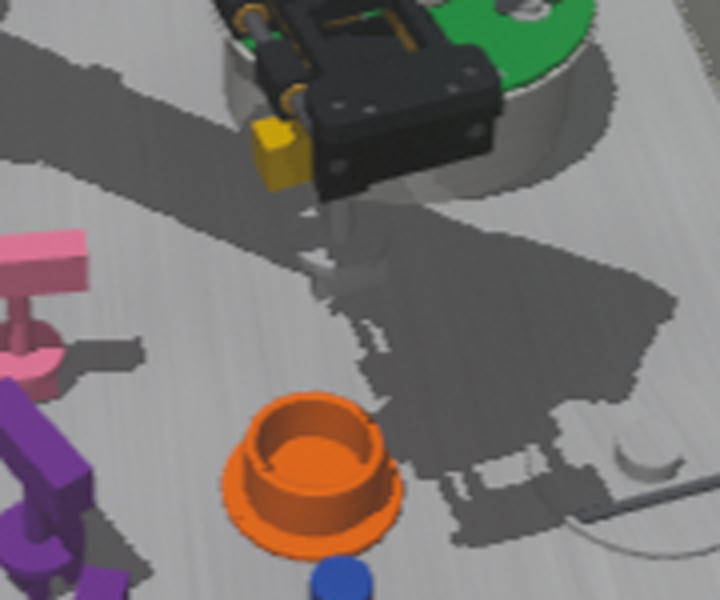

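The side view shows the empty orange cup at crop (310,475) and the wrench over it at (345,260). Measured in the same camera, the foot is about 11 mm off in x and 8 mm in y. I correct and come down in stages.

```bash
python3 -m inch '[[-1,-12,5.5,10,0],[-1,0,0,30,0],[-1,0,0,30,0],[-1,0,0,0,0]]' >/dev/null; python3 need.py .461 -.281 .12 -
cat > foot.py <<'E'
from bench import ctrl;from h import *
im=ctrl.get_image('side');P=pts(im);ok=im['range_z']>.3;p=np.array(ctrl.get_state()['position']);f=p[2]-.064
for a,b in((f-.004,f+.017),(f+.017,f+.032)):
    T=P[ok&(P[...,2]>a)&(P[...,2]<b)&(np.hypot(P[...,0]-p[0]-.008,P[...,1]-p[1])<.04)]
    if len(T)>5:print('wrench',len(T),np.percentile(T,[3,97],axis=0).round(4).tolist())
E
python3 foot.py
```

```text
t 37.1 p [ 0.4663 -0.2741  0.1271] yaw 0.235 tilt [0.051 0.009] q7 -0.69 F [-0.9 -0.1 -2.4] M [-0.039  0.253 -0.011] g 0.224
need [-7.1  5.5  6.7] twist None
wrench 89 [[0.458, -0.2922, 0.0629], [0.4932, -0.2811, 0.0811]]
wrench 297 [[0.4532, -0.295, 0.0833], [0.4923, -0.2602, 0.0937]]
```

```bash
python3 -m inch '[[-1,-6.5,3,0,0],[-1,-1,0.5,10,0],[-1,0,0,10,0],[-1,0,0,0,0]]' >/dev/null; python3 need.py .461 -.281 .072 -
python3 foot.py
```

```text
t 37.65 p [ 0.4632 -0.2807  0.1097] yaw 0.236 tilt [0.058 0.008] q7 -0.66 F [-0.4  0.2 -1.9] M [-0.084  0.241 -0.001] g 0.221
need [-4.4 -0.4 37.5] twist None
wrench 82 [[0.4564, -0.2978, 0.0458], [0.4911, -0.2873, 0.0615]]
wrench 290 [[0.4506, -0.302, 0.0659], [0.4902, -0.2689, 0.0752]]
```

```bash
python3 -m inch '[[-1,-3,-3,8,0],[-1,-1,0,8,0],[-1,0,0,0,0]]' >/dev/null; python3 need.py .461 -.279 .072 -
python3 foot.py
python3 -m inch '[[-1,0,0,7,0],[-1,0,0,0,0]]' >/dev/null; python3 need.py .461 -.279 .072 -
```

```text
t 38.08 p [ 0.4597 -0.2785  0.0929] yaw 0.236 tilt [0.059 0.007] q7 -0.64 F [ 0.6 -0.4 -1.5] M [-0.092  0.219 -0.035] g 0.227
need [-0.1  0.6 20.9] twist None
wrench 370 [[0.4395, -0.3153, 0.026], [0.5014, -0.2639, 0.0405]]
wrench 273 [[0.4474, -0.3006, 0.0482], [0.486, -0.2678, 0.0581]]
t 38.38 p [ 0.4607 -0.2787  0.086 ] yaw 0.236 tilt [0.06  0.007] q7 -0.63 F [ 0.7  0.3 -2. ] M [-0.075  0.279 -0.039] g 0.223
need [-0.6  0.3 14. ] twist None
```

Inside the cup (foot about 22 mm up) with no contact force. I lower to the floor.

```bash
python3 -m inch '[[-1,0,0,6,0],[-1,0,0,4,0],[-1,0,0,0,0]]' >/dev/null; python3 need.py .461 -.279 .072 -
python3 -m inch '[[-1,0,0,2,0]]' >/dev/null; python3 chk.py 9;python3 need.py
```

```text
t 38.75 p [ 0.4614 -0.2787  0.0753] yaw 0.236 tilt [0.06  0.007] q7 -0.62 F [ 0.2  0.1 -1.5] M [-0.08   0.206  0.059] g 0.223
need [-0.7  0.2  3.3] twist None
38.88 yaw 0.236 Mz -0.013 F [ 0.1  0.5 -1.9] g 0.222
t 38.88 p [ 0.4617 -0.2788  0.0734] yaw 0.236 tilt [0.06  0.007] q7 -0.62 F [ 0.1  0.5 -1.9] M [-0.06   0.266 -0.013] g 0.222
```

```bash
for i in 1; do
python3 -m inch '[[-1,0,0,1.5,0]]' >/dev/null; python3 chk.py 9
python3 -m inch '[[-1,0,0,1.2,0]]' >/dev/null; python3 chk.py 9
python3 -m inch '[[-1,0,0,0,0]]' >/dev/null; python3 need.py
done
```

```text
39.0 yaw 0.236 Mz 0.026 F [ 0.4  0.3 -1.1] g 0.224
39.12 yaw 0.236 Mz -0.014 F [-2.5  0.8  7.6] g 0.222
t 39.25 p [ 0.4623 -0.2789  0.0714] yaw 0.236 tilt [0.061 0.007] q7 -0.61 F [-0.7  0.6  0.4] M [0.035 0.475 0.034] g 0.221
```

```bash
python3 -m inch '[[-0.4,0,0,0,0],[-0.2,0,0,0,0],[0,0,0,0,0],[0.2,0,0,0,0],[0.2,0,0,0,0]]' ; python3 need.py; python3 foot.py; python3 see.py|grep bar
```

```text
time: 39.88
position: [0.463, -0.2793, 0.0717]
tool_rot: [3.117, 0.369, 0.099]
ft_force: [0.5, 0.0, -0.0]
grip_width: 0.578
t 39.88 p [ 0.463  -0.2793  0.0717] yaw 0.236 tilt [0.063 0.006] q7 -0.61 F [ 0.5  0.  -0. ] M [-0.089  0.216  0.018] g 0.578
wrench 433 [[0.4351, -0.3164, 0.0041], [0.507, -0.2619, 0.0241]]
wrench 546 [[0.4399, -0.3141, 0.0259], [0.501, -0.2594, 0.0367]]
side bar 85 [ 0.438  -0.2903] [14.5, 25.8] 2.468 z 0.076 0.104
```

Released, no force. I retreat straight up and look.

```bash
python3 -m inch '[[0.4,0,0,-10,0],[0.4,0,0,-20,0],[0.4,0,0,-30,0],[0.4,0,0,-40,0],[0.4,0,0,-40,0]]' >/dev/null
python3 -m inch '[[0.4,-60,0,0,0],[0.4,-60,0,0,0],[0.4,0,-60,0,0],[0.4,0,-60,0,0],[0.4,0,0,0,0]]' >/dev/null
python3 need.py; python3 see.py
python3 - <<'E'
from bench import ctrl;from h import *
a=[]
for n in('top','side'):
    im=ctrl.get_image(n);P=pts(im);H=hsv(im);ok=im['range_z']>.3
    near=np.hypot(P[...,0]-.47,P[...,1]+.28)<.06
    T=P[ok&near&(H[...,0]>=18)&(H[...,0]<=32)&(H[...,1]>120)]
    print(n,'bar',len(T),yaw(T) if len(T)>5 else'',np.percentile(T[:,2],[5,95]))
    a.append(im['color'][:,:,::-1])
cv2.imwrite('pics/end.png',np.hstack([cv2.resize(a[0][130:420,220:540],(400,362)),cv2.resize(a[1][180:470,180:500],(400,362))]))
E
```

```text
t 41.27 p [ 0.321  -0.2477  0.2209] yaw 0.234 tilt [0.085 0.002] q7 -0.79 F [ 0.6 -1.6 -0.3] M [-0.105  0.269  0.007] g 0.699
  nut [ 99 107 106] 61 [ 0.6309 -0.0081] [10.3, 40.2] 0.268
  nut [102 110 108] 58 [0.5989 0.0957] [8.8, 39.2] 0.276
  nut [ 64  90 127] 60 [ 0.5285 -0.0378] [7.1, 39.0] 0.254
  nut [134  78  69] 57 [0.4978 0.0632] [6.9, 38.9] 0.262
  nut [92 96 98] 61 [0.6008 0.0911] [11.7, 38.0] 0.172
  nut [123  61  50] 73 [0.499  0.0604] [8.9, 39.7] 0.209
  nut [88 97 95] 64 [ 0.6308 -0.0096] [12.9, 40.7] 0.263
  nut [ 48  77 122] 74 [ 0.5297 -0.0402] [11.1, 39.4] 0.323
top bar 290 (array([ 0.47396915, -0.29481903]), [55.9, 69.6], np.float32(0.22019418)) [0.0991923  0.10620925]
side bar 603 (array([ 0.47013483, -0.27960074]), [25.6, 69.1], np.float32(0.24446419)) [0.08012002 0.10293265]
```

View pics/end.png

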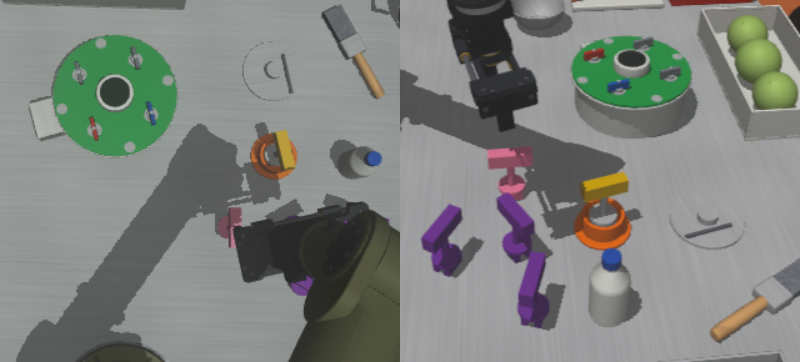

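The final view shows the yellow wrench upright in the orange cup and all four nuts parallel at yaw about 0.27, with the gripper clear. I hand in.

```bash
python3 -c "
from bench import ctrl;print(ctrl.close_job())"
```

```text
the job is handed in; nothing more can be done
None
```

The green cover is tightened in the order you asked, and the job was handed in with the robot clock at about 41.5 s of the allowed 72 s.

- **First pass:** I turned blue, then the grey nut opposite it, to about half-way. The camera put both at roughly 0.77 to 0.8.
- **Second pass:** I nipped the nuts up in order. Peak wrist-torque readings:

| Nut | Peak torque (N m) |
|---|---|
| Red | about 0.67 (trend about 0.62) |
| Grey opposite red | about 0.59 |
| Blue | about 0.60 |
| Grey opposite blue | about 0.59 |

- **Wrench:** it stands upright in its holder again, at bar height 0.10 m and centred in the cup.

**Last checks:** in the top camera all four nuts rest at yaw 0.25 to 0.28, which matches the stop. The gripper is open, well clear and touching nothing. In the last picture, nothing else on the table looked disturbed.

**Not perfect:**
- My first grasp closed on air because the fingers are slow. A look afterwards showed the wrench undisturbed.
- The two cameras disagreed by 2 to 3 mm and up to 0.1 rad in nut yaw.
- The torque readings carry about 0.04 N m of noise.
- The tool tilted up to about 0.06 rad by the time the wrench was set down, and it still settled upright.

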